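# Fill the cake stand and cover it

### The arm

A 6-joint arm with a two-finger parallel gripper is mounted at the origin on the work surface. World frame = base frame: x ahead of the robot, y to its left, z up, the work surface at z = 0. Lengths are in mm, angles in rad, forces in N, time in s.
With the tool pointing down it reaches from about 350 to 875 mm from the base axis. Payload 4.2 kg.
Tool frame: the origin (TCP) lies at the very end of the fingers, on their centre line; the grasp point (between the pads) lies 19 mm behind it; z points along the fingers, y is the line along which they close (so a half turn about z gives the same grasp; the last joint's range is limited). The gripper opens to 85 mm and grips with 20 to 120 N. Pads are 22 mm wide; open, the fingers measure 114 mm over their backs; the gripper's body (76 mm by 85 mm) begins 54 mm behind the grasp point. The pads swing forward as they close: fully open they stand 13 mm farther back than shut.
Start: joints at [1.418, 0.385, 0.008, 0, -1.194, -0.259], TCP at [250.129, 572.743, 202.012] pointing down, gripper open.
Joint ranges: [-3.14, 3.14], [-1.21, 2.06], [-1.07, 1.41], [-3.16, 2.05], [-2.99, -0.16], [-3.1, 3.1]. Speed limits (rad/s): [2.79, 2.79, 3.14, 3.14, 3.14, 3.14].

### API

Orientations are given as a unit quaternion [x, y, z, w].
In Python, from bench import monitor, get_image, camera_info, job_done gives the robot as it stands.
- The arm moves only by the tool send_rows, never from a script. Its argument "series" is a list of rows, each a list of 3 entries, a list of its own where there are three numbers: the shift along the tool's x, y, z in mm, then the turn, a rotation vector about the tool's x, y, z in rad, then the finger opening in mm, from 0 to 85.4. A call has 1 to 8 rows; each row shifts and turns the commanded pose from where the row before left it, along the tool's axes as they then stand; what a row does not reach is not made up. A row lasts 1/10 s, in which the tool goes at most 50 mm and 8.59 degrees, less where a joint would pass 70% of its speed; a pose out of reach is approached as far as the arm can. A call with a gripper value outside its range is refused whole. The fingers move at their own pace and stop on an object; the grip force is fixed at half the most. Time passes only in rows, so rows that do not move let the fingers close. It gives the time, the measured TCP pose, the force, the opening and the grip force at its end, in the units of the state.
- monitor.read_state(): the state, without advancing time (a new reading comes with each control period).
- get_image(name): name is "scene" or "top"; returns the picture (400x640x3 uint8, red, green, blue); there is no depth.
- camera_info(name): a dict with "intrinsics" (3x3 intrinsics, pixels), "R" (3x3) and "t" (3): a world point X has camera coordinates R X + t. Camera axes: x right, y down, z forward; pixel columns grow to the right and rows downward; lengths in mm; the calibration is good to about 2 mm. A picture is of the moment at which its call begins. camera_info takes no time and is no camera call.
- job_done(): hands the job in; it is judged then, once.
The state is a dict: "clock": time; "joints": joint angles; "joint_vel": joint speeds; "joint_efforts": joint torques, N m; "position": TCP position; "ee_rot": TCP orientation; "contact_force": force on the tool from outside, world axes, zero at the start; "wrist_torque": the same for the moment, N m; "gripper_width": finger opening in mm; "grasp_force": force on a finger pad.
Only numpy, scipy, OpenCV 4.12 (cv2) and the standard library are available. Lean on these libraries where they do the work, as an engineer would, in place of code of your own. Each camera call takes 0.05 s, during which the arm holds its last target. There are 200 camera calls.

### The job

Move all the iced buns from the baking sheet onto the plate of the cake stand, lifting each one on the blade of the turner and never touching the buns with your fingers; set them down gently, each flat on the plate inside its rim, right way up and not on one another. Lay the turner back flat on its slate rest, and put the clear dome gently on the stand over the rim so that it sits fully down and level. Leave everything else on the counter where it is.

Things in the scene. Friction and masses are not known exactly. Their poses are not given: they have to be found in the camera images.
- bun1: one of up to four alike iced buns (two or three are there; an absent one reads None): flat, round, golden, white icing disc on top, 66 mm across, 24 mm high (26 with icing), 70 g. Origin: centre of its underside, z up. The flat underside is 48 mm across; from there the edge flares up and out to full width 8 mm higher, so a blade edge gets under it
- bun2: another such bun, exactly as bun1
- bun3: another such bun, exactly as bun1
- bun4: another such bun, exactly as bun1
- sheet: flat aluminium baking sheet fixed on the counter, 200 mm (x) by 380 mm (y); the buns start on it in a row along y. Origin: centre of its underside; top at z = 4 mm. Its near edge (-x) is flat and open; the far and side edges have a lip, inner faces at x = 96 mm and y = +-186 mm, top at z = 18 mm (bead to 20). A bun pushed along +x stops at the far lip with its centre at x = 63 mm
- turner: pastry turner, 180 g: flat steel blade, bent neck, raised wooden handle. Origin: centre of the blade's underside; x to the blade's front edge, z up when flat. Blade 90 mm (x -45 to 45) by 60 by 3 mm thick. Handle a bar 18 mm wide (y), z 54 to 76 mm, x -65 to -165 mm. Centre of mass near x = -21 mm: it stands on its blade, handle in the air
- grip (a point): place to hold the turner: mid-height of the handle at turner x = -90 mm, z = 65 mm; axes as the turner's. The blade is slick under a bun: it stays on up to about 10 degrees of tilt and slides off by itself from 11 to 18; tipped 20 degrees with the front edge on the plate, it stops with its centre about 11 mm behind that edge. Buns grip sheet, stand and counter better (friction 0.6)
- rest: dark slate slab fixed on the counter, 240 mm (its x) by 100 mm (its y) by 10 mm thick, the turner's place, where it starts lying lengthwise. Origin: centre of its underside
- stand: low white cake stand fixed on the counter; origin: centre of its foot's underside, z up. A foot 124 mm across carries a flat plate 250 mm across, its top 50 mm above the counter. On the plate stands a round rim 12 mm high, radius 100 to 104 mm; outside it a flat ledge runs out to radius 125 mm. Buns belong inside the rim, the dome's wall outside it on the ledge
- plate (a point): centre of the top of the stand's plate (50 mm above the counter), z up
- dome: clear round dome cover, open below, steel bead at the mouth, wooden knob on top, 450 g, standing mouth down on the counter. Origin: centre of its mouth, z up. Outer diameter 224 mm, inner 216 mm at the mouth (so about 4 mm to spare all round over the stand's rim), straight wall up to 45 mm, crown 97 mm high, over 80 mm high inside
- knob (a point): on the dome's axis, 121 mm above its mouth: the middle of the knob, a plain upright cylinder 31 mm across from 105 to 136 mm above the mouth, on a narrow neck
- card: price card holder, wooden foot 50 by 75 mm with a dark green blank card, 66 mm high, loose; to be left alone. Origin: centre of its underside
- jar: jam jar 72 mm across, 95 mm high, loose; to be left alone. Origin: centre of its underside
- cup: white mug 84 mm across, 90 mm high, loose; to be left alone. Origin: centre of its underside
- tongs: steel tongs about 230 mm long lying flat, loose; to be left alone. Origin: middle of the underside
Not all that is in view belongs to the job. What is shaped like the bun1 but black or red is not meant.

How it is judged (in metres and radians):
On the way:
1. all the buns lie flat on the plate of the stand, inside its rim (horizontal distance between each of bun1, bun2, bun3, bun4 and plate below 0.07 m and z of bun1 in the frame of plate between -0.003 and 0.004 m and angle between each of bun1, bun2, bun3, bun4's own z axis and vertical below 0.08 rad and z of bun2 in the frame of plate between -0.003 and 0.004 m and z of bun3 in the frame of plate between -0.003 and 0.004 m and z of bun4 in the frame of plate between -0.003 and 0.004 m), for 0.3 s.
At the end, for the whole second after the job is handed in: At rest and released: every bun flat and upright (4.5 deg) on the plate, centred within 70 mm of its middle; turner flat on the rest, blade centre within 85 mm lengthwise, 35 mm sideways of its middle; dome round the rim on the ledge, within 8 mm of centre, down within 2.5 mm, level within 1 deg (all of step 1 and linear speed of each of bun1, bun2, bun3, bun4, turner, dome below 0.02 m/s and x of turner in the frame of rest between -0.085 and 0.085 m and y of turner in the frame of rest between -0.035 and 0.035 m and z of turner in the frame of rest below 0.014 m and angle between turner's own z axis and vertical below 0.06 rad and horizontal distance between dome and plate below 0.008 m and z of dome in the frame of plate below 0.0025 m and angle between dome's own z axis and vertical below 0.018 rad); the robot touches nothing.
It fails at once if the fingers touch a bun (contact force between the fingers and bun1 above 0.3 N or contact force between the fingers and bun2 above 0.3 N or contact force between the fingers and bun3 above 0.3 N or contact force between the fingers and bun4 above 0.3 N).
It fails at once if a bun is dropped onto the stand from more than about 3 cm ((horizontal distance between bun1 and plate below 0.11 m and z of bun1 in the frame of plate above 0.012 m and contact force between bun1 and turner below 0.01 N and linear speed of bun1 above 0.6 m/s) or (horizontal distance between bun2 and plate below 0.11 m and z of bun2 in the frame of plate above 0.012 m and contact force between bun2 and turner below 0.01 N and linear speed of bun2 above 0.6 m/s) or (horizontal distance between bun3 and plate below 0.11 m and z of bun3 in the frame of plate above 0.012 m and contact force between bun3 and turner below 0.01 N and linear speed of bun3 above 0.6 m/s) or (horizontal distance between bun4 and plate below 0.11 m and z of bun4 in the frame of plate above 0.012 m and contact force between bun4 and turner below 0.01 N and linear speed of bun4 above 0.6 m/s)).
It fails at once if the dome is let fall onto the stand from more than about 3 cm (horizontal distance between dome and plate below 0.11 m and z of dome in the frame of plate above 0.02 m and contact force between the fingers and dome below 0.05 N and linear speed of dome above 0.45 m/s).
It fails at once if something else on the counter is pushed more than 4 cm aside (distance of any of card, jar, cup, tongs from where it was at the start of the episode above 0.04 m).
Of bun1, bun2, bun3, bun4 only 2 to 3 are there at a start; the rules pass over those that are not, and their reading is None.
At some moment in a run one of dome, bun1, bun2, bun3, bun4 may be knocked a few centimetres aside while the robot is not near it.
It also fails if it takes over 210 s, if anything falls off the work surface, if the arm or the gripper's body presses on something with over 40 N, if the wrist force passes 120 N, or if a joint passes its speed limit or range.

## Working session

There is one attempt and no reset: what is moved stays moved. The work goes in short steps, Python scripts to look and compute and a tool call to move; the robot and the scene stay as the last step left them, time stands still between calls to the robot, and variables do not carry over. Pictures are saved under pics/ and viewed, at most 16 in all, crops included, and the job is handed in when it is done.

Besides the shell and the picture viewer there is one more tool, called after "Call:" by a JSON object that holds its "fn" and its "kwargs", one argument or row to a line. send_rows: Moves the arm, as the interface text tells. Its arguments: {"type":"object","properties":{"series":{"type":"array"}},"required":["series"]}

```bash
mkdir -p pics; ls
python3 - <<'E'
from bench import monitor,get_image,camera_info
import cv2
for n in("scene","top"):
    cv2.imwrite(f"pics/{n}0.png",get_image(n)[:,:,::-1]); c=camera_info(n); print(n,c)
s=monitor.read_state();print(s)
E
```

```text
pics
scene {'intrinsics': array([[402.14486677,   0.        , 320.34127672],
       [  0.        , 402.14486677, 195.55205404],
       [  0.        ,   0.        ,   1.        ]]), 'R': array([[ 0.70513208,  0.70905811, -0.00503504],
       [ 0.55851698, -0.55977132, -0.61213957],
       [-0.436861  ,  0.42882709, -0.79073371]]), 't': array([-298.59899665, -281.50699659, 1893.6770655 ])}
top {'intrinsics': array([[467.4134647 ,   0.        , 323.509063  ],
       [  0.        , 467.4134647 , 194.65197775],
       [  0.        ,   0.        ,   1.        ]]), 'R': array([[-0.00399973, -0.99995201,  0.00894271],
       [-0.98800433,  0.00257108, -0.15440479],
       [ 0.15437439, -0.00945301, -0.9879672 ]]), 't': array([-101.44377903,  526.22157602, 1595.49976255])}
{'clock': 0.1, 'joints': array([ 1.41763865e+00,  3.85484975e-01,  6.78691986e-03, -4.50618067e-04,
       -1.19400241e+00, -2.58604278e-01]), 'joint_vel': array([-0.00070403, -0.00048598,  0.00460675,  0.00211858, -0.00056146,
        0.00037827]), 'joint_efforts': array([-4.83778458e-04, -3.93321168e+01,  1.88928688e+01,  4.19796824e+00,
       -2.60387140e-03,  4.58045633e-06]), 'position': array([249.88996808, 572.24754307, 201.03506326]), 'ee_rot': array([ 9.78863810e-01, -2.04510857e-01, -1.58960490e-04,  9.61780686e-04]), 'contact_force': array([0.09345553, 0.39306233, 0.36183026]), 'wrist_torque': array([ 0.03117358, -0.0066955 , -0.00741392]), 'grasp_force': 0.0, 'gripper_width': 85.69005678674768}
```

View pics/top0.png

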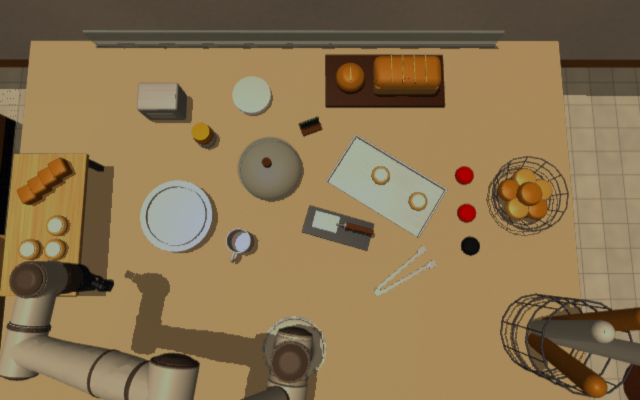

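View pics/scene0.png

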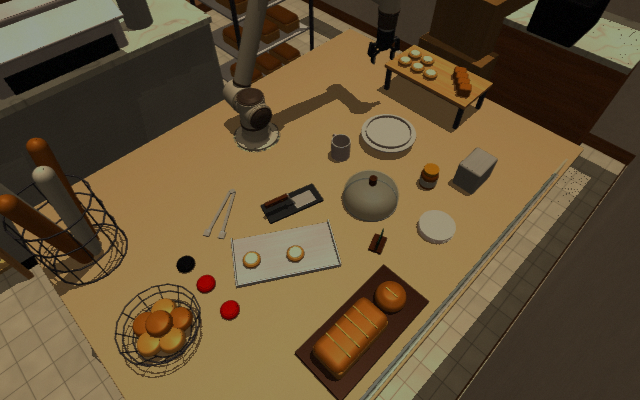

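```bash
cat > h.py <<'E'
import numpy as np,cv2
from scipy.spatial.transform import Rotation as Ro
from bench import monitor,get_image,camera_info
def ray(n,u,v,z):
    c=camera_info(n);R,t,K=c["R"],c["t"],c["intrinsics"]
    C=-R.T@t;d=R.T@np.linalg.solve(K,[u,v,1]);return (C+d*(z-C[2])/d[2]).round(1)
def proj(n,X):
    c=camera_info(n);p=c["intrinsics"]@(c["R"]@np.array(X,float)+c["t"]);return (p[:2]/p[2]).round(1)
def crop(n,x0,y0,w,h,k,f,img=None):
    im=get_image(n) if img is None else img
    cv2.imwrite(f,cv2.resize(im[y0:y0+h,x0:x0+w,::-1],None,fx=k,fy=k,interpolation=cv2.INTER_CUBIC))
E
python3 - <<'E'
from h import *
im=get_image("top");crop("top",295,125,160,130,5,"pics/t1.png",im)
crop("top",130,130,180,135,4.4,"pics/t2.png",im)
E
```

```text
(no output)
```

View pics/t1.png

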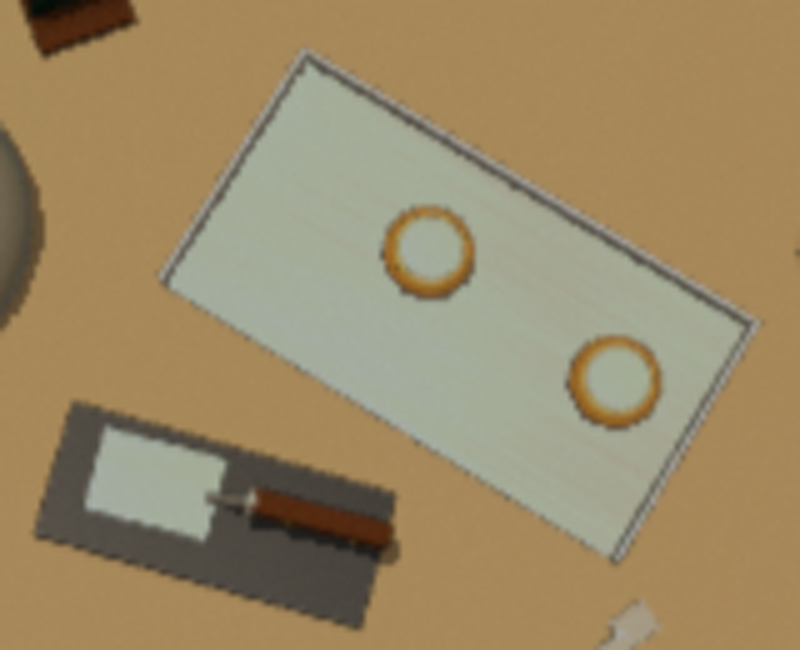

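View pics/t2.png

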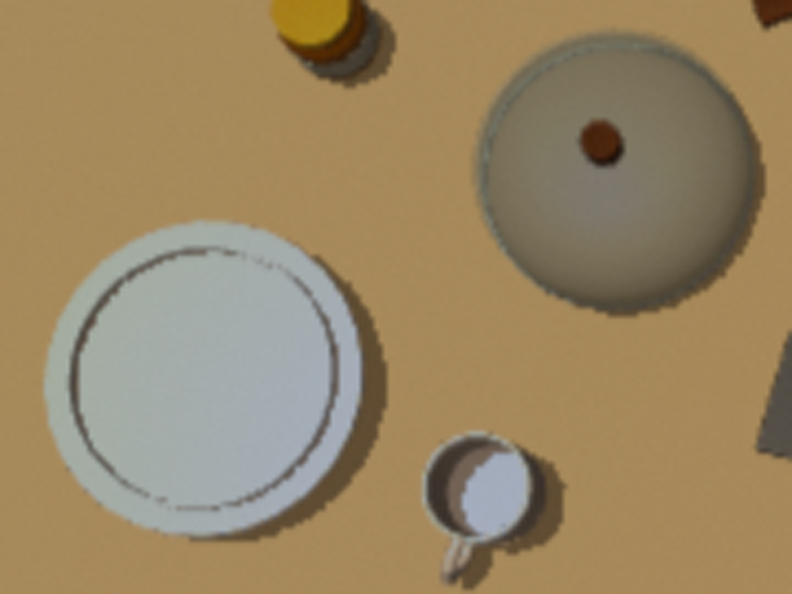

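Run:
```python
from h import *
A=lambda x,y,z:ray("top",295+x/5,125+y/5,z)
B=lambda x,y,z:ray("top",130+x/4.4,130+y/4.4,z)
s=[A(306,51,18),A(163,286,4),A(614,562,4),A(757,323,18)]
print("sheet",*s,"mid",np.mean(s,0)); 
L=lambda a,b:(np.linalg.norm((a-b)[:2]).round(1),np.degrees(np.arctan2(*(b-a)[1::-1])).round(2))
print(L(s[1],s[2]),L(s[0],s[3]),L(s[1],s[0]),L(s[2],s[3]))
print("buns",A(430,249,30),A(617,379,30))
r=[A(74,402,10),A(396,492,10),A(361,629,10),A(36,537,10)]
print("rest",np.mean(r,0),L(r[1],r[0]),L(r[2],r[3]),L(r[2],r[1]))
b=[A(105,426,13),A(228,462,13),A(207,541,13),A(85,510,13)]
print("blade",np.mean(b,0),L(b[1],b[0]),L(b[2],b[3]),L(b[2],b[1]))
print("handle",A(252,503,86),A(390,533,86))
print("stand",B(203.5,378.5,50),B(204.5,378,50), "dia",L(B(45,378,50),B(362,378,50)))
print("knob",B(601,138,136),"domeR",B(622,175,20),L(B(478,175,20),B(765,175,20)))
print("cup",B(478,487,90),"jar",B(312,10,95),"card",A(85,30,20))
print("sceneknob",ray("scene",373.5,178,136))
```

```text
sheet [ 747.5 -222.8   18. ] [ 577.  -118.4    4. ] [ 377.7 -436.6    4. ] [ 546.6 -541.8   18. ] mid [ 562.2 -329.9   11. ]
(np.float64(375.5), np.float64(-122.06)) (np.float64(377.0), np.float64(-122.2)) (np.float64(199.9), np.float64(-31.48)) (np.float64(199.0), np.float64(-31.92))
buns [ 598.5 -307.9   30. ] [ 504.8 -437.8   30. ]
rest [ 411.725 -155.225   10.   ] (np.float64(237.0), np.float64(74.1)) (np.float64(237.1), np.float64(74.04)) (np.float64(99.8), np.float64(-15.46))
blade [ 432.8   -112.725   13.   ] (np.float64(90.8), np.float64(73.42)) (np.float64(88.7), np.float64(75.57)) (np.float64(57.9), np.float64(-15.33))
handle [ 413.1 -176.1   86. ] [ 392.6 -268.9   86. ]
stand [451.3 405.1  50. ] [451.6 404.3  50. ] dia (np.float64(247.8), np.float64(-90.16))
knob [623.8  86.8 136. ] domeR [619.7  82.6  20. ] (np.float64(232.9), np.float64(-90.1))
cup [363.4 181.4  90. ] jar [736.4 319.4  95. ] card [762.8 -62.6  20. ]
sceneknob [623.5  91.6 136. ]
```

Call:
{"fn": "send_rows", "kwargs": {
  "series": [
    [[20,15,0],[0,0,0],85],
    [[35,27,0],[0,0,0],85],
    [[35,27,0],[0,0,0],85],
    [[35,27,0],[0,0,0],85],
    [[35,27,0],[0,0,0],85],
    [[35,27,0],[0,0,0],85],
    [[35,27,0],[0,0,0],85],
    [[35,27,0],[0,0,0],85]
  ]
}}

```text
clock: 0.95
position: [411.7, 277.9, 202.0]
ee_rot: [0.979, -0.204, -0.0, 0.0]
contact_force: [1.4, 0.4, -0.8]
gripper_width: 85.2
grasp_force: 0.0
```

Call:
{"fn": "send_rows", "kwargs": {
  "series": [
    [[35,27,0],[0,0,0],85],
    [[35,27,0],[0,0,0],85],
    [[35,27,0],[0,0,0],85],
    [[20,28,0],[0,0,0],85],
    [[9,44,0],[0,0,0],85],
    [[9,44,0],[0,0,0],85],
    [[9,44,0],[0,0,0],85],
    [[9,44,0],[0,0,0],85]
  ]
}}

```text
clock: 1.75
position: [443.9, -47.5, 201.9]
ee_rot: [0.979, -0.204, -0.0, 0.0]
contact_force: [0.6, -0.2, -0.4]
gripper_width: 85.2
grasp_force: 0.0
```

Call:
{"fn": "send_rows", "kwargs": {
  "series": [
    [[9,44,0],[0,0,0.1],85],
    [[4,44,0],[0,0,0.143],85],
    [[-5,44,0],[0,0,0.143],85],
    [[0,0,0],[0,0,0.143],85],
    [[0,0,0],[0,0,0.143],85],
    [[0,0,0],[0,0,0.143],85],
    [[0,0,0],[0,0,0.143],85],
    [[0,0,0],[0,0,0.143],85]
  ]
}}

```text
clock: 2.55
position: [386.3, -162.0, 201.8]
ee_rot: [0.725, -0.689, -0.0, 0.0]
contact_force: [0.4, 0.6, -0.4]
gripper_width: 85.0
grasp_force: 0.0
```

```bash
cat >> h.py <<'E'
def st():
    s=monitor.read_state();R=Ro.from_quat(s["ee_rot"]);x=R.as_matrix()[:,0]
    print("t",round(s["clock"],2),"p",s["position"].round(1),"psi",np.degrees(np.arctan2(x[1],x[0])).round(2),"z",R.as_matrix()[:,2].round(3),"F",s["contact_force"].round(1),"w",round(s["gripper_width"],1),"g",round(s["grasp_force"],1),"q",s["joints"].round(2))
    return s["position"],R
def blade(p,R): # blade-centre underside & its yaw, tool grips at turner x=-90,z=65; turner x=-tool x, z=-tool z
    return p+R.apply([-90,0,-19+65])
def down(psi): # tool-down, tool x at yaw psi deg
    return Ro.from_euler("ZX",[psi,180],degrees=True)
def go(p,psi,pitch=0): # pitch>0: blade nose down, deg
    P,R=st();T=down(psi)*Ro.from_euler("y",-pitch,degrees=True)
    print("shift",R.inv().apply(np.array(p)-P).round(1),"turn",(R.inv()*T).as_rotvec().round(3))
E
python3 - <<'E'
from h import *
go([408.7,-199.4,56],-105.5)
E
```

```text
t 2.55 p [ 386.3 -162.   201.8] psi -87.03 z [-0.  0. -1.] F [ 0.4  0.6 -0.4] w 85.0 g 0.0 q [-0.01  0.02 -0.46 -0.   -1.09  0.06]
shift [ 38.5 -20.5 145.8] turn [0.    0.    0.322]
```

Call:
{"fn": "send_rows", "kwargs": {
  "series": [
    [[38.5,-20.5,10],[0,0,0.13],85],
    [[0,0,20],[0,0,0.13],85],
    [[0,0,30],[0,0,0.062],85],
    [[0,0,30],[0,0,0],85],
    [[0,0,25],[0,0,0],85],
    [[0,0,20],[0,0,0],85],
    [[0,0,11],[0,0,0],85],
    [[0,0,0],[0,0,0],85]
  ]
}}

```text
clock: 3.35
position: [407.7, -199.0, 54.4]
ee_rot: [-0.608, 0.794, 0.002, -0.002]
contact_force: [-0.6, 0.8, 0.4]
gripper_width: 85.2
grasp_force: 0.0
```

Run:
```python
from h import *
go([408.7,-199.4,56],-105.5)
crop("top",295,160,110,90,6,"pics/t3.png")
```

```text
t 3.35 p [ 407.7 -199.    54.4] psi -105.15 z [-0.004  0.001 -1.   ] F [-0.6  0.8  0.4] w 85.2 g 0.0 q [-0.09  0.28 -0.59 -0.   -0.7  -0.17]
shift [ 0.1 -1.  -1.6] turn [ 0.004 -0.     0.006]
```

View pics/t3.png

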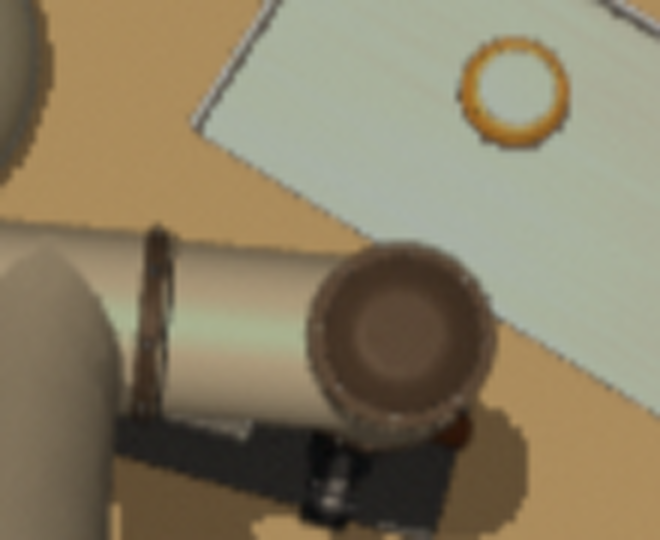

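Call:
{"fn": "send_rows", "kwargs": {
  "series": [
    [[0,0,-1],[0,0,0],0],
    [[0,0,0],[0,0,0],0],
    [[0,0,0],[0,0,0],0],
    [[0,0,0],[0,0,0],0],
    [[0,0,0],[0,0,0],0],
    [[0,0,0],[0,0,0],0],
    [[0,0,0],[0,0,0],0],
    [[0,0,0],[0,0,0],0]
  ]
}}

```text
clock: 4.2
position: [409.3, -199.2, 57.0]
ee_rot: [-0.608, 0.794, 0.0, -0.0]
contact_force: [-0.1, -1.0, -0.2]
gripper_width: 0.1
grasp_force: 0.0
```

Call:
{"fn": "send_rows", "kwargs": {
  "series": [
    [[0,0,0],[0,0,0],0],
    [[0,0,-5],[0,0,0],0],
    [[0,0,-10],[0,0,0],0],
    [[0,0,-10],[0,0,0],0],
    [[0,0,-15],[0,0,0],0],
    [[0,0,-10],[0,0,0],0],
    [[0,0,0],[0,0,0],0],
    [[0,0,0],[0,0,0],0]
  ]
}}

```text
clock: 5.0
position: [409.3, -199.1, 107.2]
ee_rot: [-0.608, 0.794, -0.0, 0.0]
contact_force: [0.2, -0.2, -0.4]
gripper_width: -0.1
grasp_force: 0.0
```

Run:
```python
from h import *
p,R=st();print(blade(p,R))
im=get_image("scene");crop("scene",220,140,150,150,4,"pics/s3.png",im)
```

```text
t 5.0 p [ 409.3 -199.1  107.2] psi -105.14 z [ 0.001  0.    -1.   ] F [ 0.2 -0.2 -0.4] w -0.1 g 0.0 q [-0.09  0.2  -0.53 -0.   -0.84 -0.17]
[ 432.78734595 -112.23348743   61.26011709]
```

View pics/s3.png

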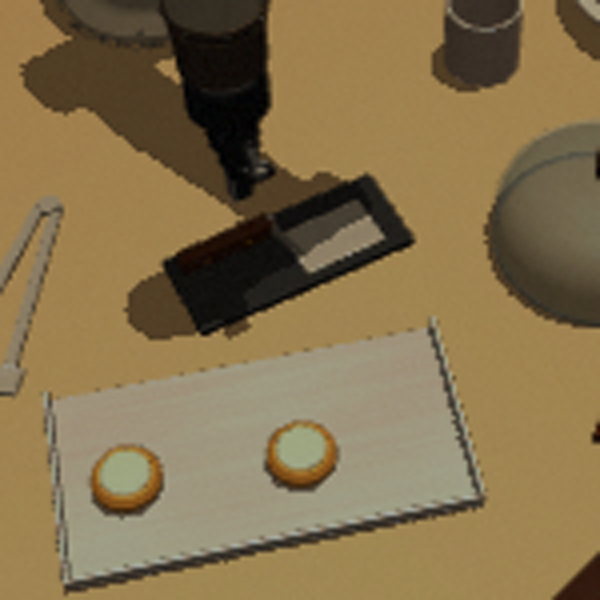

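Run:
```python
from h import *
crop("scene",250,175,80,60,9,"pics/s4.png");crop("top",300,195,90,60,8,"pics/t4.png")
for z in(16,30,50,86):
  print(z,ray("scene",220+268/4,140+220/4,z),ray("scene",220+180/4,140+263/4,z),ray("top",295+50.4,125+100.6,z),ray("top",295+78,125+106.6,z))
print(proj("scene",[409,-199,107]))
```

```text
16 [ 373.4 -143.8   16. ] [ 351.4 -243.3   16. ] [ 419.3 -180.1   16. ] [ 397.9 -276.9   16. ]
30 [ 382.2 -150.3   30. ] [ 360.5 -248.8   30. ] [ 418.1 -179.3   30. ] [ 396.8 -275.3   30. ]
50 [ 394.8 -159.7   50. ] [ 373.4 -256.7   50. ] [ 416.3 -178.2   50. ] [ 395.3 -273.    50. ]
86 [ 417.4 -176.6   86. ] [ 396.6 -270.8   86. ] [ 413.1 -176.1   86. ] [ 392.6 -268.9   86. ]
[280.8 193.7]
```

View pics/s4.png

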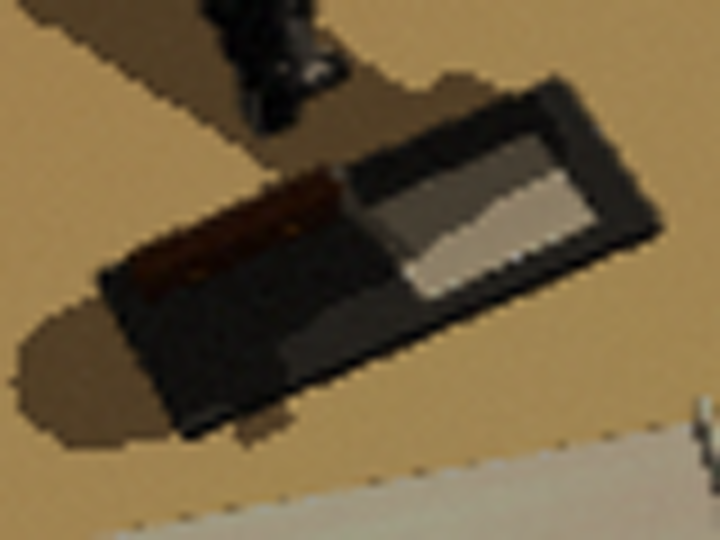

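View pics/t4.png

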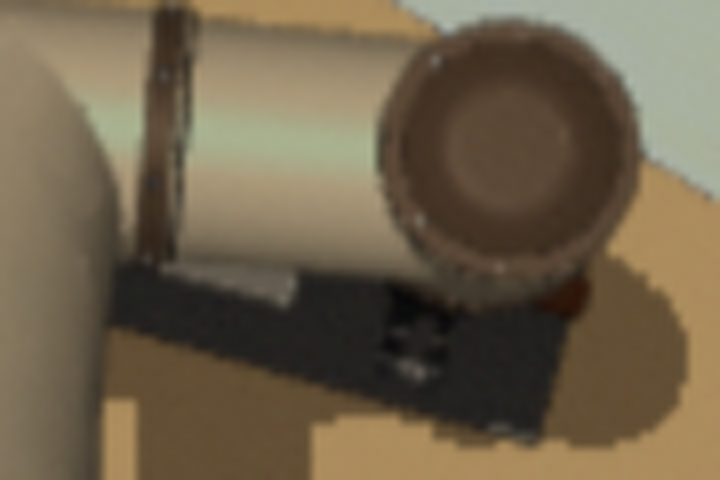

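Run:
```python
from h import *
for z in(107,126,160,200):
  for n,k,x,y in(("top",8,300,195),("scene",9,250,175)):
    print(z,n,((proj(n,[409.3,-199.1,z])-[x,y])*k).round())
```

```text
107 top [422. 250.]
107 scene [278. 168.]
126 top [425. 245.]
126 scene [274. 141.]
160 top [430. 238.]
160 scene [267.  90.]
200 top [438. 228.]
200 scene [259.  28.]
```

Run:
```python
from h import *
np.save("a.npy",get_image("scene"))
```

Call:
{"fn": "send_rows", "kwargs": {
  "series": [
    [[0,0,0],[0,0,0],85],
    [[0,0,0],[0,0,0],85],
    [[0,0,0],[0,0,0],85],
    [[0,0,0],[0,0,0],85],
    [[0,0,0],[0,0,0],85],
    [[0,0,0],[0,0,0],85],
    [[0,0,0],[0,0,0],85],
    [[0,0,0],[0,0,0],85]
  ]
}}

```text
clock: 6.0
position: [409.3, -199.2, 107.0]
ee_rot: [-0.608, 0.794, -0.0, 0.0]
contact_force: [-0.2, 0.1, 0.1]
gripper_width: 85.2
grasp_force: 0.0
```

Run:
```python
from h import *
p,R=st()
o=[]
for im in(np.load("a.npy"),get_image("scene")):
    c=cv2.resize(im[155:235,250:315,::-1],None,fx=6,fy=6,interpolation=cv2.INTER_CUBIC)
    c=(255*(c/255.)**.5).astype(np.uint8)
    for z in(0,19,40): 
        q=(proj("scene",p+[0,0,z])-[250,155]+.5)*6; cv2.circle(c,tuple(int(v) for v in q),3,(255,0,0),-1)
    o.append(c)
cv2.imwrite("pics/f.png",np.hstack(o))
```

```text
t 6.0 p [ 409.3 -199.2  107. ] psi -105.13 z [ 0. -0. -1.] F [-0.2  0.1  0.1] w 85.2 g 0.0 q [-0.09  0.2  -0.53  0.   -0.84 -0.17]
```

View pics/f.png

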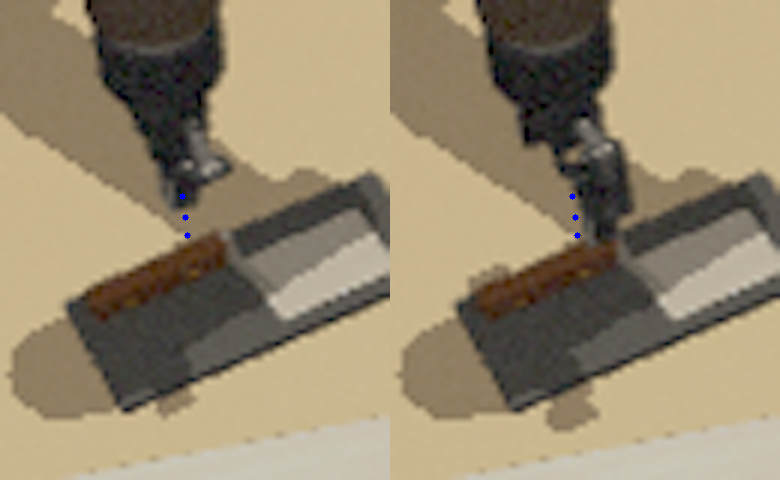

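Run:
```python
from h import *
p,R=st();y=R.as_matrix()[:,1]
for s in(0,-42,-50,42):
  for z in(0,13,30,45): print(s,z,((proj("scene",p+s*y+[0,0,z])-[250,155]+.5)*6).round())
# also handle ends expected
for x in(-65,-165):
  for z in(54,76):
    a=np.radians(74.5);print(x,z,((proj("scene",[432.8+x*np.cos(a),-112.7+x*np.sin(a),10+z])-[250,155]+.5)*6).round())
```

```text
t 6.05 p [ 409.3 -199.2  107. ] psi -105.13 z [ 0.  0. -1.] F [-0.2  0.6 -0.4] w 85.0 g 0.0 q [-0.09  0.2  -0.53 -0.   -0.84 -0.17]
0 0 [188. 236.]
0 13 [186. 223.]
0 30 [184. 206.]
0 45 [182. 191.]
-42 0 [217. 281.]
-42 13 [216. 269.]
-42 30 [214. 252.]
-42 45 [212. 237.]
-50 0 [223. 290.]
-50 13 [222. 277.]
-50 30 [220. 261.]
-50 45 [218. 246.]
42 0 [160. 191.]
42 13 [157. 179.]
42 30 [155. 162.]
42 45 [153. 147.]
-65 54 [227. 261.]
-65 76 [224. 240.]
-165 54 [ 88. 322.]
-165 76 [ 84. 301.]
```

Call:
{"fn": "send_rows", "kwargs": {
  "series": [
    [[0,0,10],[0,0,0],85],
    [[0,0,20],[0,0,0],85],
    [[0,0,20],[0,0,0],85],
    [[0,0,20],[0,0,0],85],
    [[0,0,11],[0,0,0],85],
    [[0,0,0],[0,0,0],85],
    [[0,0,0],[0,0,0],0],
    [[0,0,0],[0,0,0],0]
  ]
}}

```text
clock: 6.85
position: [409.9, -199.3, 26.5]
ee_rot: [-0.608, 0.794, -0.0, 0.0]
contact_force: [-0.0, 0.1, 0.4]
gripper_width: 58.2
grasp_force: 0.0
```

Call:
{"fn": "send_rows", "kwargs": {
  "series": [
    [[0,0,0],[0,0,0],0],
    [[0,0,0],[0,0,0],0],
    [[0,0,0],[0,0,0],0],
    [[0,0,0],[0,0,0],0],
    [[0,0,0],[0,0,0],0],
    [[0,0,0],[0,0,0],0],
    [[0,0,0],[0,0,0],0],
    [[0,0,0],[0,0,0],0]
  ]
}}

```text
clock: 7.65
position: [409.7, -199.4, 26.4]
ee_rot: [-0.608, 0.794, -0.0, 0.0]
contact_force: [-1.3, -0.1, 6.0]
gripper_width: 16.9
grasp_force: 62.1
```

Run:
```python
from h import *
p,R=st();print(blade(p,R))
```

```text
t 7.65 p [ 409.7 -199.4   26.4] psi -105.11 z [ 0.001 -0.    -1.   ] F [-1.3 -0.1  6. ] w 16.9 g 62.1 q [-0.09  0.32 -0.62  0.   -0.62 -0.17]
[ 433.19551607 -112.50217302  -19.5659817 ]
```

Call:
{"fn": "send_rows", "kwargs": {
  "series": [
    [[0,0,-5],[0,0,0],0],
    [[0,0,-15],[0,0,0],0],
    [[0,0,-20],[0,0,0],0],
    [[0,0,-20],[0,0,0.05],0],
    [[0,0,-20],[0,0,0.1],0],
    [[0,0,-10],[0,0,0.13],0],
    [[0,0,0],[0,0,0.13],0],
    [[0,0,0],[0,0,0.13],0]
  ]
}}

```text
clock: 8.45
position: [408.5, -199.0, 115.8]
ee_rot: [-0.371, 0.928, 0.0, -0.0]
contact_force: [-0.7, -0.5, -1.8]
gripper_width: 17.1
grasp_force: 61.0
```

Call:
{"fn": "send_rows", "kwargs": {
  "series": [
    [[0,0,0],[0,0,0.13],0],
    [[0,0,0],[0,0,0.13],0],
    [[0,0,0],[0,0,0.13],0],
    [[0,0,0],[0,0,0.13],0],
    [[0,0,0],[0,0,0.13],0],
    [[0,0,0],[0,0,0.13],0],
    [[0,0,0],[0,0,0.13],0],
    [[0,0,0],[0,0,0.13],0]
  ]
}}

```text
clock: 9.25
position: [408.1, -198.9, 115.2]
ee_rot: [0.139, 0.99, 0.0, -0.001]
contact_force: [-0.1, 0.5, -2.1]
gripper_width: 17.1
grasp_force: 60.9
```

```bash
cat >> h.py <<'E'
OFF=np.array([-90,0,16.4]);SH=np.array([562.2,-330.2,4]);SY=-32.
def blade(p,R): return (p+R.apply(OFF)).round(1)
def gob(b,th,pitch=0,back=0): # wanted blade centre (or front edge if back=45), turner yaw th
    T=down(th-180)*Ro.from_euler("y",-pitch,degrees=True)
    go(np.array(b,float)-T.apply(OFF-[back,0,0]),th-180,pitch)
def sheet(x,y,z=0): return SH+Ro.from_euler("z",SY,degrees=True).apply([x,y,z])
E
python3 - <<'E'
from h import *
p,R=st();print(blade(p,R))
T=down(148)*Ro.from_euler("y",-5,degrees=True);print("nose dir (z should be <0)",T.apply([-1,0,0]))
gob(sheet(-68,38,60),-32)
c=np.vstack([cv2.resize(get_image("scene")[140:300,200:400,::-1],None,fx=3,fy=3)])
cv2.imwrite("pics/g.png",c)
E
```

```text
t 9.25 p [ 408.1 -198.9  115.2] psi 164.0 z [-0.003  0.001 -1.   ] F [-0.1  0.5 -2.1] w 17.1 g 60.9 q [-0.09  0.19 -0.52 -0.   -0.87 -1.76]
[ 494.6 -223.7   98.6]
nose dir (z should be <0) [ 0.84482102 -0.52790276  0.08715574]
t 9.25 p [ 408.1 -198.9  115.2] psi 164.0 z [-0.003  0.001 -1.   ] F [-0.1  0.5 -2.1] w 17.1 g 60.9 q [-0.09  0.19 -0.52 -0.   -0.87 -1.76]
shift [-43.   -3.6  34.7] turn [-0.    -0.003  0.279]
```

View pics/g.png

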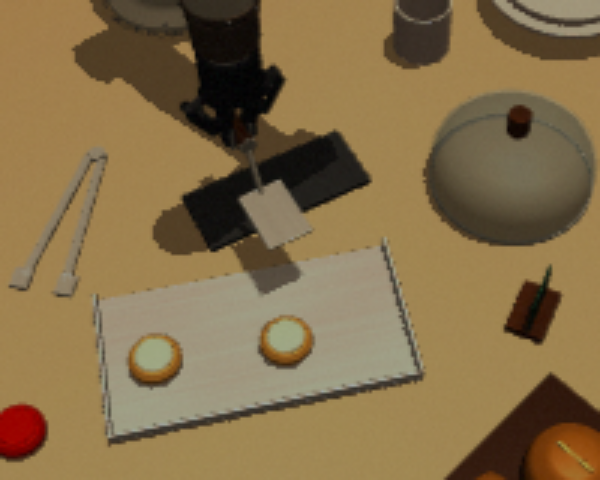

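Call:
{"fn": "send_rows", "kwargs": {
  "series": [
    [[-20,-2,5],[0,0,0],0],
    [[-23,-2,15],[0,0,0.07],0],
    [[0,0,15],[0,0,0.14],0],
    [[0,0,15],[0,0,0.069],0],
    [[0,0,20],[0,0,0],0],
    [[0,0,15],[0,0,0],0],
    [[0,0,0],[0,0,0],0],
    [[0,0,0],[0,0,0],0]
  ]
}}

```text
clock: 10.1
position: [449.3, -214.7, 30.9]
ee_rot: [0.272, 0.962, -0.0, -0.001]
contact_force: [0.0, -0.6, -2.2]
gripper_width: 16.9
grasp_force: 61.0
```

```bash
sed -i 's/from_euler("y",-pitch/from_euler("y",pitch/' h.py
python3 - <<'E'
from h import *
p,R=st();print(blade(p,R))
gob(sheet(-23,38,0),-32,3,45)
E
```

```text
t 10.1 p [ 449.3 -214.7   30.9] psi 148.43 z [-0.001  0.    -1.   ] F [ 0.  -0.6 -2.2] w 16.9 g 61.0 q [-0.12  0.38 -0.52  0.   -0.68 -2.  ]
[ 526.  -261.8   14.4]
t 10.1 p [ 449.3 -214.7   30.9] psi 148.43 z [-0.001  0.    -1.   ] F [ 0.  -0.6 -2.2] w 16.9 g 61.0 q [-0.12  0.38 -0.52  0.   -0.68 -2.  ]
shift [ 0.  -0.2  3.4] turn [-0.001  0.051  0.007]
```

Call:
{"fn": "send_rows", "kwargs": {
  "series": [
    [[0,0,0],[0,0.05,0.007],0],
    [[0,0,1.5],[0,0,0],0],
    [[0,0,1.5],[0,0,0],0],
    [[0,0,0],[0,0,0],0],
    [[0,0,0],[0,0,0],0]
  ]
}}

```text
clock: 10.6
position: [449.0, -214.5, 28.2]
ee_rot: [0.276, 0.961, 0.007, -0.024]
contact_force: [0.5, -0.1, -1.4]
gripper_width: 17.2
grasp_force: 61.1
```

Call:
{"fn": "send_rows", "kwargs": {
  "series": [
    [[0,0,1],[0,0,0],0],
    [[0,0,0],[0,0,0],0],
    [[0,0,0],[0,0,0],0]
  ]
}}

```text
clock: 10.9
position: [449.6, -214.6, 27.3]
ee_rot: [0.276, 0.961, 0.007, -0.024]
contact_force: [-0.6, -0.3, -0.4]
gripper_width: 17.1
grasp_force: 61.2
```

Call:
{"fn": "send_rows", "kwargs": {
  "series": [
    [[0,0,1],[0,0,0],0],
    [[0,0,0],[0,0,0],0],
    [[0,0,0],[0,0,0],0]
  ]
}}

```text
clock: 11.2
position: [449.8, -214.7, 26.3]
ee_rot: [0.276, 0.961, 0.007, -0.024]
contact_force: [-1.0, 0.3, 1.1]
gripper_width: 17.1
grasp_force: 61.6
```

Call:
{"fn": "send_rows", "kwargs": {
  "series": [
    [[-5,0,-0.25],[0,0,0],0],
    [[-8,0,-0.4],[0,0,0],0],
    [[-8,0,-0.4],[0,0,0],0],
    [[-8,0,-0.4],[0,0,0],0],
    [[-8,0,-0.4],[0,0,0],0],
    [[-8,0,-0.4],[0,0,0],0],
    [[-8,0,-0.4],[0,0,0],0],
    [[-5,0,-0.25],[0,0,0],0]
  ]
}}

```text
clock: 12.0
position: [499.3, -245.8, 26.0]
ee_rot: [0.276, 0.961, 0.007, -0.024]
contact_force: [-2.0, 2.2, 3.9]
gripper_width: 17.0
grasp_force: 61.8
```

Call:
{"fn": "send_rows", "kwargs": {
  "series": [
    [[-5,0,-0.25],[0,0,0],0],
    [[-8,0,-0.4],[0,0,0],0],
    [[-8,0,-0.4],[0,0,0],0],
    [[-8,0,-0.4],[0,0,0],0],
    [[-6,0,-0.3],[0,0,0],0],
    [[-5,0,-0.25],[0,0,0],0],
    [[0,0,0],[0,0,0],0]
  ]
}}

```text
clock: 12.7
position: [533.9, -267.3, 25.9]
ee_rot: [0.276, 0.961, 0.007, -0.023]
contact_force: [0.5, -0.9, 0.8]
gripper_width: 17.2
grasp_force: 61.4
```

Run:
```python
from h import *
p,R=st();f=p+R.apply(OFF-[45,0,0]);print(Ro.from_euler("z",-SY,degrees=True).apply(f-SH))
gob(sheet(92,38,0),-32,3,45)
a=cv2.resize(get_image("scene")[180:285,220:350,::-1],None,fx=4,fy=4);b=cv2.resize(get_image("top")[125:245,325:455,::-1],None,fx=3.5,fy=3.5)
cv2.imwrite("pics/k.png",cv2.resize(np.hstack([a,b]),(800,345)) if a.shape[0]==b.shape[0] else np.hstack([cv2.resize(a,(420,340)),cv2.resize(b,(368,340))]))
```

```text
t 12.7 p [ 533.9 -267.3   25.9] psi 147.95 z [-0.04   0.026 -0.999] F [ 0.5 -0.9  0.8] w 17.2 g 61.4 q [-0.2   0.54 -0.23 -0.02 -0.85 -1.91]
[76.70540359 38.25486341 -0.89546446]
t 12.7 p [ 533.9 -267.3   25.9] psi 147.95 z [-0.04   0.026 -0.999] F [ 0.5 -0.9  0.8] w 17.2 g 61.4 q [-0.2   0.54 -0.23 -0.02 -0.85 -1.91]
shift [-15.3  -0.4  -2.2] turn [ 0.     0.004 -0.001]
```

View pics/k.png

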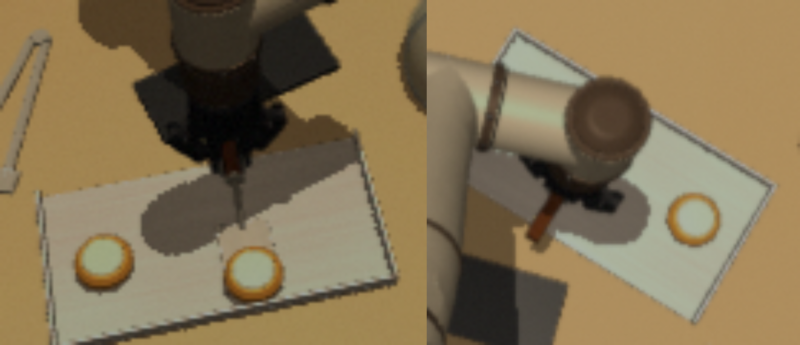

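Call:
{"fn": "send_rows", "kwargs": {
  "series": [
    [[-4,0,-0.25],[0,0,0],0],
    [[-5,0,-0.3],[0,0,0],0],
    [[-4,0,-0.3],[0,0,0],0],
    [[-2.5,0,-0.3],[0,0,0],0],
    [[0,0,0],[0,0,0],0]
  ]
}}

```text
clock: 13.3
position: [546.2, -275.1, 26.2]
ee_rot: [0.276, 0.961, 0.007, -0.024]
contact_force: [-1.1, 0.3, 0.8]
gripper_width: 16.8
grasp_force: 61.6
```

Run:
```python
from h import *
p,R=st();f=p+R.apply(OFF-[45,0,0]);print(Ro.from_euler("z",-SY,degrees=True).apply(f-SH))
```

```text
t 13.3 p [ 546.2 -275.1   26.2] psi 147.95 z [-0.042  0.026 -0.999] F [-1.1  0.3  0.8] w 16.8 g 61.6 q [-0.21  0.56 -0.19 -0.02 -0.88 -1.9 ]
[91.28413238 38.16107829 -0.81802755]
```

Call:
{"fn": "send_rows", "kwargs": {
  "series": [
    [[0,0,0],[0,-0.017,0],0],
    [[0,0,0],[0,-0.02,0],0],
    [[0,0,-2],[0,-0.014,0],0],
    [[0,0,-4],[0,-0.01,0],0],
    [[0,0,-8],[0,0,0],0],
    [[0,0,-10],[0,0,0],0],
    [[0,0,-8],[0,0,0],0],
    [[0,0,-4],[0,0,0],0]
  ]
}}

```text
clock: 14.1
position: [546.5, -275.0, 64.1]
ee_rot: [0.276, 0.961, -0.002, 0.007]
contact_force: [0.4, -0.7, -2.4]
gripper_width: 16.9
grasp_force: 60.9
```

```bash
cat >> h.py <<'E'
def buns(n="top",z=None,show=True): # white icing discs ringed with gold: centres of gold-ring blobs
    im=get_image(n);h=cv2.cvtColor(im,cv2.COLOR_RGB2HSV)
    m=((h[:,:,0]>10)&(h[:,:,0]<24)&(h[:,:,1]>170)).astype(np.uint8)
    cs,hi=cv2.findContours(cv2.morphologyEx(m,cv2.MORPH_CLOSE,np.ones((3,3))),cv2.RETR_EXTERNAL,cv2.CHAIN_APPROX_NONE);o=[]
    for c in cs:
        (x,y),r=cv2.minEnclosingCircle(c)
        if 5<r<16: o.append((round(x,1),round(y,1),round(r,1),cv2.contourArea(c),im[int(y),int(x)].tolist()))
    return o
E
python3 - <<'E'
from h import *
p,R=st();print(blade(p,R))
b=blade(p,R)+R.apply([-17,0,0]);print("expect bun at",proj("scene",b+[0,0,16]),proj("top",b+[0,0,16]))
print(buns("scene"));print(buns("top"))
E
```

```text
t 14.1 p [ 546.5 -275.    64.1] psi 147.97 z [ 0.012 -0.007 -1.   ] F [ 0.4 -0.7 -2.4] w 16.9 g 60.9 q [-0.2   0.48 -0.21  0.01 -0.86 -1.93]
[ 623.  -322.8   48.9]
expect bun at [296.4 257.9] [388.9 161.9]
[(463.0, 389.0, 12.2, 3.0, [38, 19, 6]), (486.5, 356.5, 9.3, 3.0, [48, 34, 22]), (503.5, 333.5, 12.9, 4.0, [43, 25, 13]), (518.0, 313.0, 5.0, 0.0, [36, 18, 7]), (541.5, 280.5, 5.7, 0.0, [58, 46, 31]), (555.5, 261.5, 5.7, 0.0, [51, 36, 25]), (251.0, 259.0, 8.6, 57.0, [160, 168, 132]), (296.3, 257.0, 8.8, 65.0, [159, 167, 131]), (377.5, 243.5, 10.1, 194.5, [3, 10, 6]), (425.5, 185.5, 7.0, 7.5, [56, 50, 40]), (429.8, 172.2, 9.7, 253.0, [157, 97, 15]), (239.9, 72.8, 11.9, 168.5, [62, 30, 8]), (243.7, 39.8, 14.6, 232.0, [70, 35, 6]), (233.0, 37.3, 12.4, 205.5, [57, 29, 6]), (203.0, 7.0, 7.3, 55.5, [42, 20, 5]), (262.5, 0.0, 6.5, 15.0, [52, 32, 9]), (242.5, 4.9, 9.8, 178.0, [54, 33, 11]), (223.0, 4.5, 8.3, 55.5, [49, 30, 8])]
[(633.0, 388.5, 12.1, 125.0, [51, 23, 12]), (636.8, 371.8, 6.2, 67.5, [53, 22, 8]), (0.5, 311.5, 15.5, 52.0, [43, 29, 15]), (52.7, 273.0, 11.4, 95.5, [171, 180, 157]), (27.5, 273.5, 11.4, 96.5, [171, 179, 154]), (54.9, 249.6, 11.3, 96.0, [171, 180, 158]), (31.9, 250.6, 12.7, 102.0, [170, 179, 155]), (57.1, 225.6, 11.0, 88.5, [170, 179, 158]), (417.2, 201.2, 8.3, 15.0, [171, 180, 160]), (368.0, 196.0, 8.1, 39.0, [45, 20, 8]), (201.6, 133.4, 11.0, 314.5, [175, 134, 27]), (311.0, 128.5, 10.0, 118.5, [77, 38, 14]), (13.5, 63.0, 13.8, 160.5, [53, 29, 9])]
```

Call:
{"fn": "send_rows", "kwargs": {
  "series": [
    [[0,0,-5],[0,0,-0.03],0],
    [[0,0,-12],[0,0,-0.07],0],
    [[0,0,-18],[0,0,-0.11],0],
    [[0,0,-20],[0,0,-0.14],0],
    [[0,0,-20],[0,0,-0.14],0],
    [[0,0,-18],[0,0,-0.14],0],
    [[0,0,-14],[0,0,-0.14],0],
    [[0,0,-10],[0,0,-0.14],0]
  ]
}}

```text
clock: 15.0
position: [544.5, -274.1, 180.2]
ee_rot: [-0.177, 0.984, -0.004, 0.004]
contact_force: [0.7, 0.6, -2.1]
gripper_width: 17.3
grasp_force: 61.0
```

Call:
{"fn": "send_rows", "kwargs": {
  "series": [
    [[0,0,-6],[0,0,-0.14],0],
    [[0,0,-2],[0,0,-0.11],0],
    [[0,0,0],[0,0,-0.07],0],
    [[0,0,0],[0,0,-0.027],0],
    [[0,0,0],[0,0,0],0]
  ]
}}

```text
clock: 15.5
position: [544.1, -273.9, 186.9]
ee_rot: [-0.342, 0.94, -0.004, 0.003]
contact_force: [-0.8, 0.0, -2.4]
gripper_width: 16.8
grasp_force: 60.9
```

Run:
```python
from h import *
p,R=st();b=blade(p,R);print(b)
for x in(-10,17): print("expect bun at",x,proj("scene",b+R.apply([-x,0,-16])))
print([o for o in buns("scene") if 150<o[1]<300 and 200<o[0]<400])
u=np.array([.766,.643,0]);n=np.array([-.643,.766,0]);gob(np.array([451.5,404.7,150])+11*u+38*n,40,0,45)
```

```text
t 15.5 p [ 544.1 -273.9  186.9] psi -140.06 z [ 0.008 -0.006 -1.   ] F [-0.8  0.  -2.4] w 16.8 g 60.9 q [-0.2   0.36 -0.07  0.   -1.13 -0.68]
[ 613.3 -216.2  170.8]
expect bun at -10 [311.5 215. ]
expect bun at 17 [319.3 215.5]
[(251.4, 259.4, 8.8, 59.0, [159, 167, 131]), (377.5, 243.5, 9.9, 180.5, [3, 10, 4]), (319.0, 214.0, 9.2, 73.5, [161, 169, 128]), (272.5, 202.0, 6.8, 60.0, [33, 14, 6]), (282.2, 174.1, 6.5, 16.5, [17, 10, 4])]
t 15.55 p [ 544.2 -273.9  187. ] psi -140.08 z [ 0.009 -0.006 -1.   ] F [-0.4  0.1 -3.2] w 17.1 g 60.9 q [-0.2   0.36 -0.07  0.   -1.13 -0.68]
shift [-240.3  617.9   15.1] turn [-0.01   0.003 -0.001]
```

Call:
{"fn": "send_rows", "kwargs": {
  "series": [
    [[-3,7.5,0],[0,0,0],0],
    [[-6,15,0],[-0.01,0,0],0],
    [[-9,22,0],[0,0,0],0],
    [[-11.5,30,0],[0,0,0],0],
    [[-14,35.5,0],[0,0,0],0],
    [[-15,39,0],[0,0,0],0],
    [[-16,41,0],[0,0,0],0],
    [[-16,41,0],[0,0,0],0]
  ]
}}

```text
clock: 16.35
position: [463.7, -36.7, 187.5]
ee_rot: [-0.342, 0.94, 0.001, 0.002]
contact_force: [1.6, 1.2, -3.1]
gripper_width: 17.1
grasp_force: 60.9
```

Call:
{"fn": "send_rows", "kwargs": {
  "series": [
    [[-16,41,0],[0,0,0],0],
    [[-16,41,0],[0,0,0],0],
    [[-16,41,0],[0,0,0],0],
    [[-16,41,0],[0,0,0],0],
    [[-16,41,0],[0,0,0],0],
    [[-16,41,0],[0,0,0],0],
    [[-16,41,0],[0,0,0],0],
    [[-13,34,0],[0,0,0],0]
  ]
}}

```text
clock: 17.15
position: [352.7, 289.5, 188.0]
ee_rot: [-0.343, 0.939, 0.001, 0.002]
contact_force: [0.9, 0.1, -1.2]
gripper_width: 16.8
grasp_force: 60.9
```

Call:
{"fn": "send_rows", "kwargs": {
  "series": [
    [[-10,26,0],[0,0,0],0],
    [[-7,19,0],[0,0,0],0],
    [[-4,11,2],[0,0,0],0],
    [[-3,7,5],[0,0,0],0],
    [[-1,4,8],[0,0,0],0],
    [[0,0,8],[0,0,0],0],
    [[0,0,5],[0,0,0],0],
    [[0,0,2],[0,0,0],0]
  ]
}}

```text
clock: 17.95
position: [330.9, 353.8, 156.6]
ee_rot: [-0.341, 0.94, -0.0, 0.001]
contact_force: [0.3, -1.0, -1.7]
gripper_width: 16.9
grasp_force: 60.9
```

Run:
```python
from h import *
p,R=st();b=blade(p,R);print(b)
print("expect bun at",proj("scene",b+R.apply([-17,0,-16])))
print([o for o in buns("scene") if o[4][0]>120 and o[1]<300 and o[3]<120])
u=np.array([.766,.643,0]);n=np.array([-.643,.766,0]);gob(np.array([451.5,404.7,60])+11*u+38*n,40,8,45)
```

```text
t 17.95 p [330.9 353.8 156.6] psi -140.08 z [ 0.002 -0.    -1.   ] F [ 0.3 -1.  -1.7] w 16.9 g 60.9 q [ 1.16  0.19 -0.4   0.   -0.99 -2.03]
[400.  411.6 140.3]
expect bun at [386.5 108.6]
[(251.3, 259.5, 8.7, 59.0, [155, 162, 128]), (385.9, 107.0, 7.2, 41.5, [153, 158, 116])]
t 18.0 p [331.  354.  156.7] psi -140.08 z [ 0.002  0.    -1.   ] F [-0.1 -0.9 -3.6] w 17.2 g 60.9 q [ 1.16  0.19 -0.4   0.   -0.99 -2.03]
shift [-4.4 -0.5 61.7] turn [-0.001  0.141 -0.002]
```

Call:
{"fn": "send_rows", "kwargs": {
  "series": [
    [[-1,0,5],[0,0,0],0],
    [[-1,0,10],[0,0,0],0],
    [[-1,0,14],[0,0,0],0],
    [[-1,0,14],[0,0,0],0],
    [[0,0,10],[0,0.02,0],0],
    [[0,0,6],[0,0.03,0],0],
    [[0,0,2.5],[0,0.04,0],0],
    [[0,0,0],[0,0.05,0],0]
  ]
}}

```text
clock: 18.8
position: [334.1, 357.7, 95.8]
ee_rot: [-0.341, 0.937, -0.024, -0.066]
contact_force: [0.4, 0.5, -3.1]
gripper_width: 17.2
grasp_force: 60.9
```

```bash
cat >> h.py <<'E'
PL=np.array([451.5,404.7,50]);u=np.array([.766,.643,0]);n=np.array([-.643,.766,0])
def front(p,R):
    f=p+R.apply(OFF-[45,0,0])-PL;print("front u,n,z",(f@u).round(1),(f@n).round(1),f[2].round(1))
E
python3 - <<'E'
from h import *
front(*st())
print([o for o in buns("scene") if o[4][0]>120 and o[1]<300 and o[3]<120])
for pitch,z in((12,2),(16,0),(20,0)):gob(PL+11*u+38*n+[0,0,z],40,pitch,45)
E
```

```text
t 18.8 p [334.1 357.7  95.8] psi -140.0 z [-0.106 -0.09  -0.99 ] F [ 0.4  0.5 -3.1] w 17.2 g 60.9 q [ 1.11  0.34 -0.34 -0.07 -1.02 -1.95]
front u,n,z 11.3 39.4 10.8
[(251.0, 259.0, 8.6, 57.0, [154, 162, 127]), (384.5, 120.0, 6.8, 35.5, [152, 158, 117])]
t 18.85 p [335.5 359.3  95.8] psi -140.01 z [-0.106 -0.089 -0.99 ] F [ 3.5  2.7 -2.1] w 16.9 g 60.9 q [ 1.11  0.34 -0.33 -0.07 -1.02 -1.95]
shift [-0.4 -1.8 -0.4] turn [-0.    0.07 -0.  ]
t 18.85 p [335.5 359.3  95.8] psi -140.01 z [-0.106 -0.089 -0.99 ] F [ 3.5  2.7 -2.1] w 16.9 g 60.9 q [ 1.11  0.34 -0.33 -0.07 -1.02 -1.95]
shift [-2.8 -1.8 -7.7] turn [-0.    0.14 -0.  ]
t 18.85 p [335.5 359.3  95.8] psi -140.01 z [-0.106 -0.089 -0.99 ] F [ 3.5  2.7 -2.1] w 16.9 g 60.9 q [ 1.11  0.34 -0.33 -0.07 -1.02 -1.95]
shift [ -5.5  -1.8 -16.8] turn [-0.    0.21 -0.  ]
```

Call:
{"fn": "send_rows", "kwargs": {
  "series": [
    [[0,-1,3],[0,0,0],0],
    [[0,-0.8,4],[0,0,0],0],
    [[-0.9,0,-4.2],[0,0.035,0],0],
    [[-0.9,0,-4.2],[0,0.035,0],0],
    [[-0.9,0,-4.2],[0,0.035,0],0],
    [[0,0,0],[0,0,0],0]
  ]
}}

```text
clock: 19.45
position: [338.8, 359.2, 101.1]
ee_rot: [-0.339, 0.933, -0.041, -0.113]
contact_force: [-0.6, 0.4, -2.5]
gripper_width: 17.2
grasp_force: 61.0
```

Run:
```python
from h import *
front(*st())
print([o for o in buns("scene") if o[4][0]>120 and o[1]<300 and o[3]<120])
gob(PL+11*u+38*n+[0,0,0],40,20,45)
for a in(11,20,28): print(a,proj("scene",PL+38*n+(11-a)*u+[0,0,15+a*.25]))
```

```text
t 19.45 p [338.8 359.2 101.1] psi -140.04 z [-0.182 -0.153 -0.971] F [-0.6  0.4 -2.5] w 17.2 g 61.0 q [ 1.08  0.4  -0.24 -0.1  -1.16 -1.91]
front u,n,z 11.6 37.6 3.0
[(251.3, 259.5, 8.7, 59.0, [155, 164, 130]), (386.3, 121.9, 6.5, 36.5, [157, 161, 118])]
t 19.5 p [338.2 358.6 100.9] psi -140.04 z [-0.183 -0.153 -0.971] F [-0.3  0.4 -2.4] w 16.9 g 61.0 q [ 1.08  0.4  -0.24 -0.1  -1.16 -1.91]
shift [ -3.5   0.5 -11.9] turn [-0.     0.108 -0.001]
11 [388.1 124. ]
20 [386.1 123.5]
28 [384.4 123.1]
```

Call:
{"fn": "send_rows", "kwargs": {
  "series": [
    [[0,0,2],[0,0,0],0],
    [[-1.2,0,-4.3],[0,0.036,0],0],
    [[-1.2,0,-4.4],[0,0.036,0],0],
    [[-1.2,0,-4.4],[0,0.036,0],0],
    [[0,0,0],[0,0,0],0],
    [[0,0,0],[0,0,0],0]
  ]
}}

```text
clock: 20.1
position: [343.7, 363.3, 111.1]
ee_rot: [-0.337, 0.926, -0.059, -0.162]
contact_force: [0.8, 0.3, 1.4]
gripper_width: 17.2
grasp_force: 61.5
```

Run:
```python
from h import *
front(*st())
print([o for o in buns("scene") if o[4][0]>120 and o[1]<300 and o[3]<120])
gob(PL+11*u+38*n+[0,0,0],40,20,45)
for a in(11,20,28): print(a,proj("scene",PL+38*n+(11-a)*u+[0,0,15+a*.3]))
```

```text
t 20.1 p [343.7 363.3 111.1] psi -140.02 z [-0.26  -0.218 -0.941] F [0.8 0.3 1.4] w 17.2 g 61.5 q [ 1.06  0.46 -0.13 -0.12 -1.31 -1.88]
front u,n,z 12.3 37.5 -0.1
[(251.0, 259.0, 8.6, 54.0, [155, 164, 129]), (389.8, 122.5, 6.3, 36.5, [156, 159, 117])]
t 20.15 p [343.6 363.2 111.1] psi -140.01 z [-0.26  -0.218 -0.941] F [1.1 0.9 1.5] w 17.4 g 61.5 q [ 1.06  0.46 -0.13 -0.12 -1.31 -1.88]
shift [ 1.1  0.4 -0.1] turn [-0.     0.003 -0.   ]
11 [388.1 123.9]
20 [386.2 123.4]
28 [384.5 122.9]
```

Call:
{"fn": "send_rows", "kwargs": {
  "series": [
    [[3.8,0,1.3],[0,0,0],0],
    [[5.6,0,2],[0,0,0],0],
    [[5.6,0,2],[0,0,0],0],
    [[5.6,0,2],[0,0,0],0],
    [[5.6,0,2],[0,0,0],0],
    [[5.6,0,2],[0,0,0],0],
    [[5.6,0,2],[0,0,0],0],
    [[3.8,0,1.2],[0,0,0],0]
  ]
}}

```text
clock: 20.95
position: [309.1, 334.2, 111.3]
ee_rot: [-0.337, 0.925, -0.06, -0.164]
contact_force: [1.2, 1.7, 0.5]
gripper_width: 16.9
grasp_force: 61.5
```

Run:
```python
from h import *
front(*st())
im=get_image("scene");np.save("a.npy",im)
print([o for o in buns("scene") if o[4][0]>120 and o[1]<300 and o[3]<120])
for a in(0,10,20,30): print(a,proj("scene",PL+38*n+a*u+[0,0,16]))
crop("scene",340,85,90,75,6,"pics/m.png",im)
```

```text
t 20.95 p [309.1 334.2 111.3] psi -140.03 z [-0.263 -0.221 -0.939] F [1.2 1.7 0.5] w 16.9 g 61.5 q [ 1.08  0.39 -0.24 -0.13 -1.27 -1.9 ]
front u,n,z -33.2 37.4 -0.5
[(251.3, 259.5, 8.7, 58.0, [156, 164, 128]), (388.6, 123.5, 6.6, 34.5, [155, 159, 118])]
0 [388.  124.3]
10 [390.2 124.4]
20 [392.4 124.5]
30 [394.6 124.7]
```

View pics/m.png

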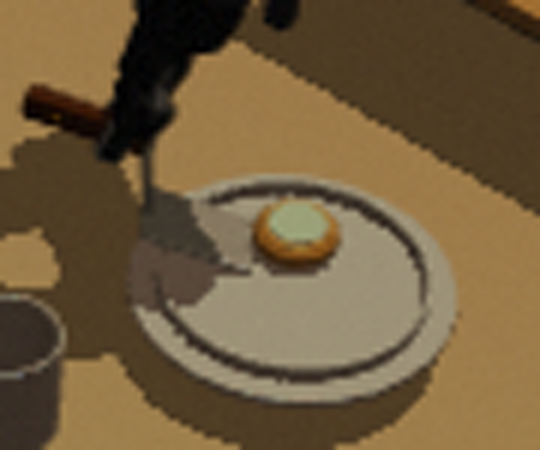

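Call:
{"fn": "send_rows", "kwargs": {
  "series": [
    [[3.4,0,-9.4],[0,0,0],0],
    [[6.8,0,-18.8],[0,0,0],0],
    [[8,0,-22],[0,-0.07,0],0],
    [[5,0,-23],[0,-0.07,0],0],
    [[3,0,-20],[0,-0.07,0],0],
    [[2,0,-10],[0,-0.07,0],0],
    [[0,0,0],[0,-0.07,0],0],
    [[0,0,0],[0,0,0],0]
  ]
}}

```text
clock: 21.85
position: [309.7, 333.9, 218.8]
ee_rot: [-0.342, 0.94, -0.001, -0.001]
contact_force: [0.0, 0.1, -1.6]
gripper_width: 17.2
grasp_force: 61.0
```

Run:
```python
from h import *
p,R=st();print(blade(p,R))
for o in buns("top"): 
    if o[4][0]>120 and o[3]<120: print(o,ray("top",o[0],o[1],30))
im=get_image("top");g=cv2.cvtColor(im,cv2.COLOR_RGB2HSV)[185:220,400:435];m=(g[:,:,1]>150)&(g[:,:,0]>5)&(g[:,:,0]<24);ys,xs=np.nonzero(m);print(xs.min()+400,xs.max()+400,ys.min()+185,ys.max()+185)
go([448,-210,187],-140+0)
gob(sheet(-80,-121.6,60),-32)
```

```text
t 21.85 p [309.7 333.9 218.8] psi -139.99 z [-0.001 -0.002 -1.   ] F [ 0.   0.1 -1.6] w 17.2 g 61.0 q [ 1.18  0.08 -0.36 -0.   -1.14 -2.05]
[378.6 391.7 202.3]
(52.7, 272.9, 11.5, 98.0, [169, 178, 156]) [259.3 823.7  30. ]
(27.4, 273.2, 11.4, 94.5, [169, 177, 153]) [258.6 909.7  30. ]
(55.0, 249.5, 11.4, 98.0, [169, 178, 156]) [338.8 822.6  30. ]
(29.5, 249.0, 11.2, 97.5, [169, 178, 153]) [340.8 910.1  30. ]
(57.0, 225.6, 11.0, 91.0, [169, 178, 157]) [421.3 822.6  30. ]
(417.2, 201.2, 8.3, 15.0, [170, 179, 158]) [ 503.4 -433.5   30. ]
409 426 193 209
t 21.95 p [310.8 335.5 218.4] psi -140.01 z [-0.001 -0.002 -1.   ] F [ 0.2 -0.1 -1.4] w 17.4 g 61.0 q [ 1.18  0.08 -0.35 -0.   -1.14 -2.05]
shift [ 245.4 -506.1   32.4] turn [-0.001 -0.002 -0.   ]
t 21.95 p [310.8 335.5 218.4] psi -140.01 z [-0.001 -0.002 -1.   ] F [ 0.2 -0.1 -1.4] w 17.4 g 61.0 q [ 1.18  0.08 -0.35 -0.   -1.14 -2.05]
shift [ 403.1 -547.4  139.4] turn [-0.002 -0.002  1.256]
```

Call:
{"fn": "send_rows", "kwargs": {
  "series": [
    [[8,-22,0],[0,0,0],0],
    [[16,-43,0],[0,0,0],0],
    [[16,-43,0],[0,0,0],0],
    [[16,-43,0],[0,0,0],0],
    [[16,-43,0],[0,0,0],0],
    [[16,-43,0],[0,0,0],0],
    [[16,-43,0],[0,0,0],0],
    [[16,-43,0],[0,0,0],0]
  ]
}}

```text
clock: 22.75
position: [427.7, 9.8, 218.3]
ee_rot: [-0.342, 0.94, -0.0, -0.001]
contact_force: [0.8, 0.7, -1.6]
gripper_width: 17.3
grasp_force: 61.0
```

Call:
{"fn": "send_rows", "kwargs": {
  "series": [
    [[16,-43,0],[0,0,0],0],
    [[25,-30,0],[0,0,0],0],
    [[37,-23,0],[0,0,0],0],
    [[37,-23,0],[0,0,0],0],
    [[37,-23,0],[0,0,0],0],
    [[37,-23,0],[0,0,0],0],
    [[37,-23,0],[0,0,0],0],
    [[37,-23,0],[0,0,0],0]
  ]
}}

```text
clock: 23.55
position: [360.5, -321.1, 218.0]
ee_rot: [-0.342, 0.94, 0.001, -0.001]
contact_force: [1.4, 0.0, -1.5]
gripper_width: 17.1
grasp_force: 61.0
```

Call:
{"fn": "send_rows", "kwargs": {
  "series": [
    [[20,-12,0],[0,0,0.07],0],
    [[0,0,10],[0,0,0.14],0],
    [[0,0,15],[0,0,0.14],0],
    [[0,0,20],[0,0,0.14],0],
    [[0,0,20],[0,0,0.14],0],
    [[0,0,10],[0,0,0.14],0],
    [[0,0,5],[0,0,0.14],0],
    [[0,0,0],[0,0,0.14],0]
  ]
}}

```text
clock: 24.35
position: [352.9, -341.1, 136.6]
ee_rot: [0.179, 0.984, 0.001, -0.003]
contact_force: [0.2, 0.6, -1.9]
gripper_width: 17.2
grasp_force: 61.0
```

Run:
```python
from h import *
p,R=st();print(blade(p,R))
gob(sheet(-80,-121,10),-32)
print([o for o in buns("scene") if o[4][0]>120 and o[1]<300 and o[3]<120])
```

```text
t 24.35 p [ 352.9 -341.1  136.6] psi 159.43 z [-0.005  0.003 -1.   ] F [ 0.2  0.6 -1.9] w 17.2 g 61.0 q [-0.44  0.22 -0.41 -0.   -0.95 -1.49]
[ 437.1 -372.6  119.7]
t 24.35 p [ 352.9 -341.1  136.6] psi 159.43 z [-0.005  0.003 -1.   ] F [ 0.2  0.6 -1.9] w 17.2 g 61.0 q [-0.44  0.22 -0.41 -0.   -0.95 -1.49]
shift [ -2.1  -1.3 106.1] turn [ 0.001 -0.006  0.2  ]
[(251.3, 259.5, 8.7, 56.0, [158, 166, 130]), (378.0, 122.1, 6.4, 33.5, [156, 162, 119])]
```

Call:
{"fn": "send_rows", "kwargs": {
  "series": [
    [[-2,-1,15],[0,0,0.07],0],
    [[0,0,25],[0,0,0.13],0],
    [[0,0,25],[0,0,0],0],
    [[0,0,20],[0,0,0],0],
    [[0,0,15],[0,0,0],0],
    [[0,0,6],[0,0,0],0],
    [[0,0,0],[0,0,0],0]
  ]
}}

```text
clock: 25.1
position: [354.7, -342.8, 31.6]
ee_rot: [0.272, 0.962, 0.0, -0.001]
contact_force: [0.8, -0.5, -1.3]
gripper_width: 16.9
grasp_force: 61.0
```

Run:
```python
from h import *
p,R=st();print(blade(p,R))
gob(sheet(-36,-121,0),-32,3,45)
for n_ in("scene","top"):
  for o in buns(n_):
    if o[4][0]>120 and o[3]<120:
      q=ray(n_,o[0],o[1],66)-[*PL[:2],0]
      if np.hypot(*q[:2])<130: print(n_,o,q,"u,n",q@u,q@n)
im=get_image("top");g=cv2.cvtColor(im,cv2.COLOR_RGB2HSV)[170:260,130:225];m=(g[:,:,1]>120)&(g[:,:,0]<24);m=m.astype(np.uint8)
k,l,s,c=cv2.connectedComponentsWithStats(m);print([(a.tolist(),b.round(1)) for a,b in zip(s,c) if 10<a[4]<800])
crop("top",130,165,100,95,5,"pics/n.png",im)
```

```text
t 25.1 p [ 354.7 -342.8   31.6] psi 148.41 z [-0.002  0.001 -1.   ] F [ 0.8 -0.5 -1.3] w 16.9 g 61.0 q [-0.44  0.37 -0.53 -0.   -0.68 -1.68]
[ 431.4 -389.9   14.9]
t 25.1 p [ 354.7 -342.8   31.6] psi 148.41 z [-0.002  0.001 -1.   ] F [ 0.8 -0.5 -1.3] w 16.9 g 61.0 q [-0.44  0.37 -0.53 -0.   -0.68 -1.68]
shift [ 0.7 -0.4  4.1] turn [-0.     0.05   0.007]
scene (378.0, 122.0, 6.3, 36.0, [158, 166, 122]) [-66.9   8.7  66. ] u,n -45.65129999999999 49.68089999999998
top (175.0, 234.5, 7.8, 19.5, [168, 176, 176]) [-65.   -3.1  66. ] u,n -51.783299999999976 39.42040000000003
[([81, 30, 7, 25, 75], array([84.4, 43.1])), ([33, 56, 19, 18, 101], array([43.8, 64.8])), ([72, 59, 13, 14, 24], array([78.8, 65.3]))]
```

View pics/n.png

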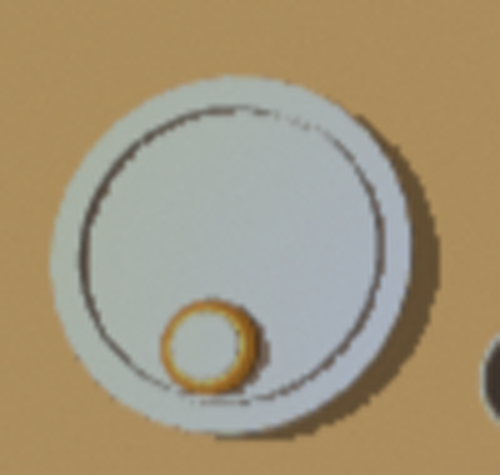

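Run:
```python
from h import *
for n_,x,y,z in(("top",171.6,234.2,76),("scene",378,122,66),("scene",378,122,62)):
  q=ray(n_,x,y,z)-[*PL[:2],0];print(n_,q,np.hypot(*q[:2]),q@u,q@n)
```

```text
top [-64.7   5.3  76. ] 64.91671587503482 -46.15229999999999 45.6619
scene [-66.9   8.7  66. ] 67.46332336907216 -45.65129999999999 49.68089999999998
scene [-69.5  12.4  62. ] 70.5975212029431 -45.26379999999998 54.18690000000002
```

Call:
{"fn": "send_rows", "kwargs": {
  "series": [
    [[0,0,0],[0,0.05,0.007],0],
    [[0,0,1.5],[0,0,0],0],
    [[0,0,1.5],[0,0,0],0],
    [[0,0,1.3],[0,0,0],0],
    [[0,0,0],[0,0,0],0]
  ]
}}

```text
clock: 25.75
position: [354.4, -342.3, 28.4]
ee_rot: [0.276, 0.961, 0.007, -0.024]
contact_force: [-0.2, -0.1, -1.3]
gripper_width: 17.2
grasp_force: 61.1
```

Call:
{"fn": "send_rows", "kwargs": {
  "series": [
    [[0,0,0.8],[0,0,0],0],
    [[0,0,0],[0,0,0],0],
    [[0,0,0],[0,0,0],0]
  ]
}}

```text
clock: 26.05
position: [354.8, -342.6, 27.7]
ee_rot: [0.276, 0.961, 0.007, -0.024]
contact_force: [-0.2, 0.9, -1.8]
gripper_width: 17.1
grasp_force: 61.1
```

Call:
{"fn": "send_rows", "kwargs": {
  "series": [
    [[0,0,1.2],[0,0,0],0],
    [[0,0,0],[0,0,0],0],
    [[-5,0,-0.25],[0,0,0],0],
    [[-8,0,-0.4],[0,0,0],0],
    [[-8,0,-0.4],[0,0,0],0],
    [[-8,0,-0.4],[0,0,0],0],
    [[-8,0,-0.4],[0,0,0],0],
    [[-8,0,-0.4],[0,0,0],0]
  ]
}}

```text
clock: 26.85
position: [393.7, -366.9, 26.4]
ee_rot: [0.276, 0.961, 0.007, -0.024]
contact_force: [-0.8, 0.2, 0.0]
gripper_width: 16.9
grasp_force: 61.1
```

Call:
{"fn": "send_rows", "kwargs": {
  "series": [
    [[-8,0,-0.4],[0,0,0],0],
    [[-8,0,-0.4],[0,0,0],0],
    [[-8,0,-0.4],[0,0,0],0],
    [[-8,0,-0.4],[0,0,0],0],
    [[-8,0,-0.4],[0,0,0],0],
    [[-8,0,-0.4],[0,0,0],0],
    [[-8,0,-0.4],[0,0,0],0],
    [[-8,0,-0.4],[0,0,0],0]
  ]
}}

```text
clock: 27.65
position: [447.9, -400.8, 26.5]
ee_rot: [0.276, 0.961, 0.007, -0.024]
contact_force: [-0.6, 1.4, -0.6]
gripper_width: 17.0
grasp_force: 61.2
```

Run:
```python
from h import *
gob(sheet(91.5,-121,-.8),-32,2.8,45)
p,R=st();print(proj("scene",sheet(63,-121,17)))
print([o for o in buns("scene") if o[4][0]>120 and o[1]<300 and o[3]<120])
```

```text
t 27.65 p [ 447.9 -400.8   26.5] psi 147.96 z [-0.042  0.026 -0.999] F [-0.6  1.4 -0.6] w 17.0 g 61.2 q [-0.46  0.54 -0.22 -0.01 -0.86 -1.66]
shift [-17.   -0.5  -0.6] turn [-0.    -0.001 -0.001]
t 27.65 p [ 447.9 -400.8   26.5] psi 147.96 z [-0.042  0.026 -0.999] F [-0.6  1.4 -0.6] w 17.0 g 61.2 q [-0.46  0.54 -0.22 -0.01 -0.86 -1.66]
[253.  272.4]
[(253.3, 271.8, 8.9, 54.0, [158, 166, 136]), (378.0, 122.1, 6.4, 31.5, [158, 164, 121])]
```

Bun is at the lip; finish the insertion, level and lift.

Call:
{"fn": "send_rows", "kwargs": {
  "series": [
    [[-5,0,-0.25],[0,0,0],0],
    [[-5,0,-0.2],[0,0,0],0],
    [[-4,0,-0.2],[0,0,0],0],
    [[-2,0,-0.1],[0,0,0],0],
    [[0,0,0],[0,0,0],0],
    [[0,0,0],[0,0,0],0]
  ]
}}

```text
clock: 28.3
position: [461.1, -409.1, 26.4]
ee_rot: [0.276, 0.961, 0.007, -0.023]
contact_force: [-0.1, -0.7, -1.8]
gripper_width: 17.4
grasp_force: 61.1
```

Call:
{"fn": "send_rows", "kwargs": {
  "series": [
    [[0,0,0],[0,-0.017,0],0],
    [[0,0,0],[0,-0.02,0],0],
    [[0,0,-2],[0,-0.014,0],0],
    [[0,0,-4],[0,-0.005,0],0],
    [[0,0,-8],[0,0,0],0],
    [[0,0,-10],[0,0,0],0],
    [[0,0,-8],[0,0,0],0],
    [[0,0,-4],[0,0,0],0]
  ]
}}

```text
clock: 29.1
position: [461.7, -409.4, 64.2]
ee_rot: [0.276, 0.961, -0.001, 0.004]
contact_force: [0.7, 0.3, -1.8]
gripper_width: 16.9
grasp_force: 60.9
```

Run:
```python
from h import *
p,R=st();b=blade(p,R);print(b)
print("expect",[proj("scene",b+R.apply([-x,0,-16])) for x in(0,17)])
print([o for o in buns("scene") if o[4][0]>120 and o[1]<300 and o[3]<120])
gob(PL+10*u-34*n+[0,0,120],40,0,45)
```

```text
t 29.1 p [ 461.7 -409.4   64.2] psi 147.97 z [ 0.008 -0.005 -1.   ] F [ 0.7  0.3 -1.8] w 16.9 g 60.9 q [-0.46  0.49 -0.2   0.   -0.87 -1.67]
[ 538.1 -457.2   48.6]
expect [array([250.9, 262.6]), array([251.5, 266.8])]
[(251.6, 266.2, 9.0, 65.0, [157, 165, 128]), (378.0, 122.1, 6.4, 35.5, [157, 164, 120])]
t 29.15 p [ 461.7 -409.4   64.4] psi 147.98 z [ 0.008 -0.005 -1.   ] F [-0.2 -0.5 -2.2] w 16.9 g 60.9 q [-0.46  0.49 -0.2   0.   -0.87 -1.67]
shift [ 445.4  555.4 -126.4] turn [-0.006  0.008 -1.257]
```

Call:
{"fn": "send_rows", "kwargs": {
  "series": [
    [[0,0,-5],[0,0,-0.03],0],
    [[0,0,-12],[0,0,-0.07],0],
    [[0,0,-18],[0,0,-0.11],0],
    [[0,0,-20],[0,0,-0.14],0],
    [[0,0,-20],[0,0,-0.14],0],
    [[0,0,-18],[0,0,-0.14],0],
    [[0,0,-14],[0,0,-0.14],0],
    [[0,0,-10],[0,0,-0.14],0]
  ]
}}

```text
clock: 29.95
position: [460.4, -408.6, 180.7]
ee_rot: [-0.177, 0.984, -0.003, 0.003]
contact_force: [-0.3, -0.5, -2.4]
gripper_width: 16.9
grasp_force: 61.0
```

Call:
{"fn": "send_rows", "kwargs": {
  "series": [
    [[0,0,-6],[0,0,-0.14],0],
    [[0,0,-2],[0,0,-0.11],0],
    [[0,0,0],[0,0,-0.07],0],
    [[0,0,0],[-0.007,0,-0.027],0],
    [[0,0,0],[0,0,0],0]
  ]
}}

```text
clock: 30.45
position: [460.1, -408.5, 187.2]
ee_rot: [-0.342, 0.94, 0.001, 0.001]
contact_force: [0.5, -0.1, -2.3]
gripper_width: 17.1
grasp_force: 60.9
```

Run:
```python
from h import *
p,R=st();b=blade(p,R);print(b)
print("expect",[proj("scene",b+R.apply([-x,0,-16])) for x in(0,17)])
print([o for o in buns("scene") if o[4][0]>120 and o[1]<300 and o[3]<120])
gob(PL+10*u-34*n+[0,0,120],40,0,45)
```

```text
t 30.45 p [ 460.1 -408.5  187.2] psi -140.06 z [ 0.001  0.002 -1.   ] F [ 0.5 -0.1 -2.3] w 17.1 g 60.9 q [-0.46  0.38 -0.04 -0.   -1.15 -0.41]
[ 529.2 -350.7  171. ]
expect [array([268.7, 223.8]), array([273.7, 224.2])]
[(273.9, 223.0, 9.4, 76.0, [158, 166, 126]), (377.9, 122.2, 6.3, 32.5, [159, 164, 121])]
t 30.5 p [ 460.1 -408.5  187.2] psi -140.08 z [ 0.001  0.002 -1.   ] F [-0.3 -0.8 -2.6] w 17.0 g 60.9 q [-0.46  0.38 -0.04 -0.   -1.15 -0.41]
shift [-390.2  595.1    2.1] turn [ 0.001  0.002 -0.001]
```

Call:
{"fn": "send_rows", "kwargs": {
  "series": [
    [[-4.4,6.7,0],[0,0,0],0],
    [[-9,13,0],[0,0,0],0],
    [[-13,20,0],[0,0,0],0],
    [[-17.5,27,0],[0,0,0],0],
    [[-21,32,0],[0,0,0],0],
    [[-23,35,0],[0,0,0],0],
    [[-24,37,0],[0,0,0],0],
    [[-24,37,0],[0,0,0],0]
  ]
}}

```text
clock: 31.3
position: [429.5, -159.6, 188.0]
ee_rot: [-0.342, 0.94, 0.001, 0.001]
contact_force: [-0.3, 0.6, -1.5]
gripper_width: 17.2
grasp_force: 60.9
```

Call:
{"fn": "send_rows", "kwargs": {
  "series": [
    [[-24,37,0],[0,0,0],0],
    [[-24,37,0],[0,0,0],0],
    [[-24,37,0],[0,0,0],0],
    [[-24,37,0],[0,0,0],0],
    [[-24,37,0],[0,0,0],0],
    [[-24,37,0],[0,0,0],0],
    [[-24,37,0],[0,0,0],0],
    [[-24,37,0],[0,0,0],0]
  ]
}}

```text
clock: 32.1
position: [385.8, 189.9, 188.8]
ee_rot: [-0.342, 0.94, 0.001, 0.001]
contact_force: [1.1, 0.2, -3.3]
gripper_width: 17.0
grasp_force: 60.9
```

Call:
{"fn": "send_rows", "kwargs": {
  "series": [
    [[-20,30,0],[0,0,0],0],
    [[-15,23,0],[0,0,0],0],
    [[-11,17,0],[0,0,0],0],
    [[-8,12,0],[0,0,0],0],
    [[-5,8,0],[0,0,0],0],
    [[-3,4,0],[0,0,0],0],
    [[0,0,0],[0,0,0],0]
  ]
}}

```text
clock: 32.8
position: [374.6, 300.0, 188.6]
ee_rot: [-0.342, 0.94, 0.001, 0.001]
contact_force: [0.9, 0.6, -1.4]
gripper_width: 17.5
grasp_force: 60.9
```

Run:
```python
from h import *
p,R=st();b=blade(p,R);print(b)
print("expect",[proj("scene",b+R.apply([-x,0,-16])) for x in(0,17)])
print([o for o in buns("scene") if o[4][0]>120 and o[1]<300 and o[3]<120])
gob(PL+10*u-34*n+[0,0,10],40,8,45)
```

```text
t 32.8 p [374.6 300.  188.6] psi -140.02 z [ 0.001  0.002 -1.   ] F [ 0.9  0.6 -1.4] w 17.5 g 60.9 q [ 1.01  0.15 -0.36 -0.   -1.06 -1.89]
[443.6 357.9 172.4]
expect [array([383.3, 113.1]), array([387.4, 113.3])]
[(377.9, 122.2, 6.3, 31.0, [155, 161, 118]), (386.9, 111.5, 7.3, 43.0, [156, 161, 120])]
t 32.85 p [374.7 299.6 188.6] psi -140.05 z [ 0.001  0.001 -1.   ] F [ 0.1 -0.6 -2.1] w 17.1 g 60.9 q [ 1.01  0.15 -0.36 -0.   -1.06 -1.89]
shift [-4.9 -2.9 93.6] turn [ 0.001  0.141 -0.001]
```

Call:
{"fn": "send_rows", "kwargs": {
  "series": [
    [[-1,-1,6],[0,0,0],0],
    [[-1,-1,14],[0,0,0],0],
    [[-1,-1,18],[0,0,0],0],
    [[-1,0,18],[0,0,0],0],
    [[-1,0,16],[0,0.01,0],0],
    [[0,0,12],[0,0.03,0],0],
    [[0,0,7],[0,0.05,0],0],
    [[0,0,2],[0,0.05,0],0]
  ]
}}

```text
clock: 33.65
position: [380.0, 300.0, 94.5]
ee_rot: [-0.341, 0.937, -0.024, -0.067]
contact_force: [-0.3, 0.1, -2.8]
gripper_width: 16.9
grasp_force: 60.9
```

Call:
{"fn": "send_rows", "kwargs": {
  "series": [
    [[0,0,3],[0,0,0],0],
    [[0,0,3.5],[0,0,0],0],
    [[0,0,0],[0,0,0],0]
  ]
}}

```text
clock: 33.95
position: [378.9, 299.3, 88.6]
ee_rot: [-0.341, 0.938, -0.023, -0.065]
contact_force: [0.0, -0.3, -1.7]
gripper_width: 17.4
grasp_force: 60.9
```

Run:
```python
from h import *
front(*st())
print([o for o in buns("scene") if o[4][0]>120 and o[1]<300 and o[3]<120])
gob(PL+10*u-34*n+[0,0,1],40,14,45)
gob(PL+10*u-34*n+[0,0,0],40,20,45)
```

```text
t 33.95 p [378.9 299.3  88.6] psi -140.04 z [-0.107 -0.089 -0.99 ] F [ 0.  -0.3 -1.7] w 17.4 g 60.9 q [ 0.98  0.34 -0.37 -0.05 -0.99 -1.82]
front u,n,z 8.1 -34.2 3.7
[(381.0, 128.0, 12.0, 74.5, [150, 148, 108])]
t 34.0 p [379.1 299.6  89.1] psi -140.02 z [-0.106 -0.088 -0.99 ] F [-0.4 -0.1 -2.7] w 17.2 g 60.9 q [ 0.98  0.34 -0.37 -0.05 -0.99 -1.82]
shift [ -4.5  -0.  -11.2] turn [ 0.001  0.106 -0.   ]
t 34.0 p [379.1 299.6  89.1] psi -140.02 z [-0.106 -0.088 -0.99 ] F [-0.4 -0.1 -2.7] w 17.2 g 60.9 q [ 0.98  0.34 -0.37 -0.05 -0.99 -1.82]
shift [ -8.6  -0.  -23.9] turn [ 0.001  0.211 -0.   ]
```

Call:
{"fn": "send_rows", "kwargs": {
  "series": [
    [[-1.4,0,-3.8],[0,0.035,0],0],
    [[-1.4,0,-3.9],[0,0.035,0],0],
    [[-1.4,0,-3.9],[0,0.035,0],0],
    [[-1.4,0,-4],[0,0.035,0],0],
    [[-1.4,0,-4.2],[0,0.035,0],0],
    [[-1.4,0,-4.2],[0,0.036,0],0],
    [[0,0,0],[0,0,0],0],
    [[0,0,0],[0,0,0],0]
  ]
}}

```text
clock: 34.8
position: [390.4, 309.4, 111.1]
ee_rot: [-0.337, 0.926, -0.058, -0.162]
contact_force: [-0.2, 0.2, -0.0]
gripper_width: 16.8
grasp_force: 61.2
```

Run:
```python
from h import *
front(*st())
print([o for o in buns("scene") if o[4][0]>120 and o[1]<300 and o[3]<120])
for a in(0,11,28): print(a,proj("scene",PL-34*n+(10-a)*u+[0,0,15+a*.3]))
```

```text
t 34.8 p [390.4 309.4 111.1] psi -139.99 z [-0.26  -0.217 -0.941] F [-0.2  0.2 -0. ] w 16.8 g 61.2 q [ 0.94  0.45 -0.15 -0.08 -1.31 -1.78]
front u,n,z 13.4 -33.7 -0.0
[(390.5, 133.5, 7.0, 40.5, [156, 159, 118])]
0 [390.4 135.5]
11 [388.1 134.9]
28 [384.4 133.8]
```

Call:
{"fn": "send_rows", "kwargs": {
  "series": [
    [[3.8,0,1.5],[0,0,0],0],
    [[5.6,0,2.1],[0,0,0],0],
    [[5.6,0,2],[0,0,0],0],
    [[5.6,0,2],[0,0,0],0],
    [[5.6,0,2],[0,0,0],0],
    [[5.6,0,2],[0,0,0],0],
    [[5.6,0,2],[0,0,0],0],
    [[3.8,0,1.2],[0,0,0],0]
  ]
}}

```text
clock: 35.65
position: [356.0, 280.5, 111.0]
ee_rot: [-0.337, 0.925, -0.059, -0.163]
contact_force: [0.2, 0.4, 1.4]
gripper_width: 17.2
grasp_force: 61.4
```

Run:
```python
from h import *
front(*st())
print([o for o in buns("scene") if o[4][0]>120 and o[1]<300 and o[3]<120])
for a in(-10,0,10): print(a,proj("scene",PL-34*n+a*u+[0,0,16]))
```

```text
t 35.65 p [356.  280.5 111. ] psi -140.0 z [-0.262 -0.219 -0.94 ] F [0.2 0.4 1.4] w 17.2 g 61.4 q [ 0.96  0.39 -0.26 -0.09 -1.27 -1.79]
front u,n,z -31.7 -33.7 -0.5
[(389.5, 134.5, 6.7, 35.0, [154, 161, 121]), (378.0, 122.1, 6.4, 32.5, [155, 162, 118])]
-10 [386.  135.1]
0 [388.2 135.2]
10 [390.5 135.4]
```

Call:
{"fn": "send_rows", "kwargs": {
  "series": [
    [[3.4,0,-9.4],[0,0,0],0],
    [[6.8,0,-18.8],[0,0,0],0],
    [[8,0,-22],[0,-0.07,0],0],
    [[5,0,-23],[0,-0.07,0],0],
    [[3,0,-20],[0,-0.07,0],0],
    [[2,0,-10],[0,-0.07,0],0],
    [[0,0,0],[0,-0.07,0],0],
    [[0,0,0],[0,0,0],0]
  ]
}}

```text
clock: 36.5
position: [356.1, 279.9, 218.5]
ee_rot: [-0.342, 0.94, 0.0, -0.001]
contact_force: [0.9, 0.8, -1.8]
gripper_width: 17.1
grasp_force: 61.0
```

Call:
{"fn": "send_rows", "kwargs": {
  "series": [
    [[8,-20,0],[0,0,0],0],
    [[16,-41,0],[0,0,0],0],
    [[16,-41,0],[0,0,0],0],
    [[16,-41,0],[0,0,0],0],
    [[16,-41,0],[0,0,0],0],
    [[16,-41,0],[0,0,0],0],
    [[20,-34,0],[0,0,0],0],
    [[30,-27,0],[0,0,0],0]
  ]
}}

```text
clock: 37.3
position: [436.6, -27.4, 217.0]
ee_rot: [-0.342, 0.94, 0.001, -0.002]
contact_force: [0.0, 0.2, -1.2]
gripper_width: 17.2
grasp_force: 61.0
```

Call:
{"fn": "send_rows", "kwargs": {
  "series": [
    [[30,-27,0],[0,0,0],0],
    [[30,-27,0],[0,0,0],0],
    [[30,-27,0],[0,0,0],0],
    [[30,-27,0],[0,0,0],0],
    [[15,-14,0],[0,0,-0.1],0],
    [[0,0,10],[0,0,-0.13],0],
    [[0,0,15],[0,0,-0.13],0],
    [[0,0,15],[0,0,-0.13],0]
  ]
}}

```text
clock: 38.1
position: [410.6, -206.2, 176.4]
ee_rot: [-0.561, 0.828, 0.002, -0.001]
contact_force: [0.6, -0.0, -1.9]
gripper_width: 17.4
grasp_force: 61.0
```

Run:
```python
from h import *
go([405,-213,30],-105.6)
im=get_image("top")
for o in buns("top"): 
    if o[4][0]>120 and o[3]<120 and o[0]>100: 
        q=ray("top",o[0],o[1],72)-[*PL[:2],0];print(o,q,np.hypot(*q[:2]))
h=cv2.cvtColor(im,cv2.COLOR_RGB2HSV)[150:190,250:290];m=((h[:,:,0]<12)&(h[:,:,1]>150)).astype(np.uint8)
k,l,s,c=cv2.connectedComponentsWithStats(m);print([(a.tolist(),(b+[250,150]).round(1),ray("top",*(b+[250,150]),132)) for a,b in zip(s,c) if 10<a[4]<400])
```

```text
t 38.1 p [ 410.6 -206.2  176.4] psi -111.71 z [-0.003  0.002 -1.   ] F [ 0.6 -0.  -1.9] w 17.4 g 61.0 q [-0.11  0.13 -0.42 -0.   -1.03 -0.27]
shift [  8.5   2.1 146.4] turn [ 0.004  0.001 -0.107]
(174.5, 234.5, 7.6, 19.5, [168, 176, 176]) [-65.4  -3.3  72. ] 65.48320395338027
(182.3, 208.9, 8.3, 19.5, [167, 176, 174]) [ 21.7 -25.9  72. ] 33.78905148121205
[([12, 8, 9, 9, 34], array([266.2, 162.4]), array([621.3,  88.4, 132. ]))]
```

Call:
{"fn": "send_rows", "kwargs": {
  "series": [
    [[8,2,10],[0,0,-0.107],0],
    [[0,0,20],[0,0,0],0],
    [[0,0,30],[0,0,0],0],
    [[0,0,30],[0,0,0],0],
    [[0,0,25],[0,0,0],0],
    [[0,0,18],[0,0,0],0],
    [[0,0,10],[0,0,0],0],
    [[0,0,3],[0,0,0],0]
  ]
}}

```text
clock: 39.0
position: [406.3, -212.4, 30.9]
ee_rot: [-0.603, 0.798, 0.001, -0.0]
contact_force: [0.0, 0.0, -1.1]
gripper_width: 17.0
grasp_force: 61.0
```

Call:
{"fn": "send_rows", "kwargs": {
  "series": [
    [[0,0,1.5],[0,0,0],0],
    [[0,0,1.5],[0,0,0],0],
    [[0,0,0.5],[0,0,0],0],
    [[0,0,0],[0,0,0],0],
    [[0,0,0],[0,0,0],0]
  ]
}}

```text
clock: 39.5
position: [406.5, -212.4, 28.5]
ee_rot: [-0.603, 0.798, 0.0, 0.001]
contact_force: [0.6, 0.4, -2.0]
gripper_width: 16.8
grasp_force: 61.0
```

Run:
```python
from h import *
go([405,-213,26.2],-105.6)
p,R=st();print(blade(p,R))
```

```text
t 39.5 p [ 406.5 -212.4   28.5] psi -105.81 z [ 0.001  0.001 -1.   ] F [ 0.6  0.4 -2. ] w 16.8 g 61.0 q [-0.13  0.33 -0.61 -0.   -0.63 -0.15]
shift [1.  1.3 2.3] turn [-0.001  0.001 -0.004]
t 39.5 p [ 406.5 -212.4   28.5] psi -105.81 z [ 0.001  0.001 -1.   ] F [ 0.6  0.4 -2. ] w 16.8 g 61.0 q [-0.13  0.33 -0.61 -0.   -0.63 -0.15]
[ 431.1 -125.7   12.2]
```

Lower the last 2 mm, release, rise.

Call:
{"fn": "send_rows", "kwargs": {
  "series": [
    [[0,0,1],[0,0,0],0],
    [[0,0,1],[0,0,0],0],
    [[0,0,0.4],[0,0,0],0],
    [[0,0,0],[0,0,0],0],
    [[0,0,0],[0,0,0],25],
    [[0,0,0],[0,0,0],50],
    [[0,0,0],[0,0,0],85],
    [[0,0,0],[0,0,0],85]
  ]
}}

```text
clock: 40.3
position: [406.4, -212.3, 25.6]
ee_rot: [-0.603, 0.798, 0.0, 0.0]
contact_force: [0.3, 0.3, -0.7]
gripper_width: 67.6
grasp_force: 0.0
```

Call:
{"fn": "send_rows", "kwargs": {
  "series": [
    [[0,0,0],[0,0,0],85],
    [[0,0,0],[0,0,0],85],
    [[0,0,-10],[0,0,0],85],
    [[0,0,-30],[0,0,0],85],
    [[0,0,-45],[0,0,0],85],
    [[0,0,-50],[0,0,0],85],
    [[0,0,-40],[0,0,0],85],
    [[0,0,-20],[0,0,0],85]
  ]
}}

```text
clock: 41.1
position: [407.7, -213.1, 225.9]
ee_rot: [-0.603, 0.797, -0.003, 0.003]
contact_force: [0.1, -0.2, 0.6]
gripper_width: 84.8
grasp_force: 0.0
```

Run:
```python
from h import *
go([622.5,87.7,220],-105.6)
```

```text
t 41.1 p [ 407.7 -213.1  225.9] psi -105.78 z [ 0.008 -0.001 -1.   ] F [ 0.1 -0.2  0.6] w 84.8 g 0.0 q [-0.13  0.08 -0.34 -0.   -1.15 -0.15]
shift [-347.9 -124.8    7.4] turn [-0.008  0.001 -0.003]
```

Call:
{"fn": "send_rows", "kwargs": {
  "series": [
    [[-25,-9,0],[-0.008,0,0],85],
    [[-45,-16,0],[0,0,0],85],
    [[-45,-16,0],[0,0,0],85],
    [[-45,-16,0],[0,0,0],85],
    [[-45,-16,0],[0,0,0],85],
    [[-45,-16,0],[0,0,0],85],
    [[-45,-16,0],[0,0,0],85],
    [[-40,-15,0],[0,0,0],85]
  ]
}}

```text
clock: 41.9
position: [613.8, 79.1, 221.0]
ee_rot: [-0.603, 0.797, 0.003, -0.002]
contact_force: [0.6, -0.9, 0.2]
gripper_width: 85.0
grasp_force: 0.0
```

Call:
{"fn": "send_rows", "kwargs": {
  "series": [
    [[-12,-5,10],[0,0,0],85],
    [[0,0,20],[0,0,0],85],
    [[0,0,20],[0,0,0],85],
    [[0,0,10],[0,0,0],85],
    [[0,0,0],[0,0,0],85]
  ]
}}

```text
clock: 42.4
position: [619.4, 86.8, 158.8]
ee_rot: [-0.603, 0.798, 0.004, -0.004]
contact_force: [0.3, -0.4, -0.4]
gripper_width: 85.4
grasp_force: 0.0
```

Run:
```python
from h import *
go([622.5,88.2,76],-105.6)
im=get_image("top")
for o in buns("top"): 
    if o[4][0]>120 and o[3]<120 and 100<o[0]<450: print(o)
print([o for o in buns("scene") if o[4][0]>120 and o[1]<300 and o[3]<120])
# stand centre again: plate outline ellipse
c=im[165:265,130:225].astype(int);m=((c[:,:,2]>c[:,:,0]*0.9)&(c[:,:,2]>110)).astype(np.uint8)
cs,_=cv2.findContours(m,cv2.RETR_EXTERNAL,cv2.CHAIN_APPROX_NONE);k=max(cs,key=cv2.contourArea)
e=cv2.fitEllipse(cv2.convexHull(k));print(e,ray("top",e[0][0]+130,e[0][1]+165,50))
```

```text
t 42.4 p [619.4  86.8 158.8] psi -105.84 z [-0.011  0.002 -1.   ] F [ 0.3 -0.4 -0.4] w 85.4 g 0.0 q [ 0.39  0.42 -0.04 -0.01 -1.12 -0.67]
shift [-2.3 -3.5 82.8] turn [ 0.011 -0.001 -0.004]
(174.5, 234.5, 7.6, 19.5, [170, 178, 178])
(182.3, 208.9, 8.3, 12.5, [170, 178, 177])
[(392.0, 136.5, 5.3, 18.0, [144, 107, 55])]
((41.63800048828125, 51.58673858642578), (62.16453552246094, 70.95516204833984), 173.98492431640625) [449.3 420.8  50. ]
```

Call:
{"fn": "send_rows", "kwargs": {
  "series": [
    [[-2,-3.5,10],[0.01,0,0],85],
    [[0,0,18],[0,0,0],85],
    [[0,0,18],[0,0,0],85],
    [[0,0,15],[0,0,0],85],
    [[0,0,12],[0,0,0],85],
    [[0,0,7],[0,0,0],85],
    [[0,0,2],[0,0,0],85],
    [[0,0,0],[0,0,0],85]
  ]
}}

```text
clock: 43.35
position: [625.0, 88.6, 78.6]
ee_rot: [-0.603, 0.798, -0.001, 0.001]
contact_force: [-0.5, 0.3, 0.2]
gripper_width: 85.1
grasp_force: 0.0
```

Run:
```python
from h import *
go([622.5,88.2,76],-105.6)
```

```text
t 43.35 p [625.   88.6  78.6] psi -105.8 z [ 0.003  0.001 -1.   ] F [-0.5  0.3  0.2] w 85.1 g 0.0 q [ 0.4   0.5  -0.14  0.   -0.93 -0.67]
shift [1.  2.3 2.6] turn [-0.003  0.001 -0.004]
```

Call:
{"fn": "send_rows", "kwargs": {
  "series": [
    [[1,2,2],[0,0,0],60],
    [[0,0,0],[0,0,0],45],
    [[0,0,0],[0,0,0],38],
    [[0,0,0],[0,0,0],34],
    [[0,0,0],[0,0,0],31],
    [[0,0,0],[0,0,0],29],
    [[0,0,0],[0,0,0],29],
    [[0,0,0],[0,0,0],29]
  ]
}}

```text
clock: 44.15
position: [623.4, 88.1, 76.9]
ee_rot: [-0.603, 0.798, -0.001, 0.002]
contact_force: [2.3, -0.9, 2.2]
gripper_width: 29.9
grasp_force: 41.7
```

Call:
{"fn": "send_rows", "kwargs": {
  "series": [
    [[0,0,0],[0,0,0],45],
    [[0,0,0],[0,0,0],55],
    [[0,0,0],[0,0,0],55],
    [[0,0,0],[0,0,-0.14],55],
    [[0,0,0],[0,0,-0.14],55],
    [[0,0,0],[0,0,-0.14],55],
    [[0,0,0],[0,0,-0.14],55],
    [[0,0,0],[0,0,-0.14],55]
  ]
}}

```text
clock: 44.95
position: [621.9, 88.1, 75.7]
ee_rot: [0.842, -0.54, 0.0, -0.0]
contact_force: [-0.9, 0.3, 0.4]
gripper_width: 54.9
grasp_force: 0.0
```

Call:
{"fn": "send_rows", "kwargs": {
  "series": [
    [[0,0,0],[0,0,-0.14],55],
    [[0,0,0],[0,0,-0.14],55],
    [[0,0,0],[0,0,-0.14],55],
    [[0,0,0],[0,0,-0.14],55],
    [[0,0,0],[0,0,-0.14],55],
    [[0,0,0],[0,0,-0.14],55],
    [[0,0,0],[0,0,0],55],
    [[0,0,0],[0,0,0],55]
  ]
}}

```text
clock: 45.75
position: [622.1, 88.1, 75.9]
ee_rot: [0.988, -0.154, 0.001, -0.0]
contact_force: [-0.8, -0.8, 0.3]
gripper_width: 54.7
grasp_force: 0.0
```

Run:
```python
from h import *
go([624.5,86.3,76],-15)
```

```text
t 45.75 p [622.1  88.1  75.9] psi -17.74 z [ 0.002  0.001 -1.   ] F [-0.8 -0.8  0.3] w 54.7 g 0.0 q [ 0.4   0.5  -0.15  0.   -0.92  0.86]
shift [ 2.8  1.  -0.1] turn [-0.001 -0.001 -0.048]
```

Call:
{"fn": "send_rows", "kwargs": {
  "series": [
    [[0,0,0],[0,0,0],45],
    [[0,0,0],[0,0,0],38],
    [[0,0,0],[0,0,0],34],
    [[0,0,0],[0,0,0],30],
    [[0,0,0],[0,0,0],0],
    [[0,0,0],[0,0,0],0],
    [[0,0,0],[0,0,0],0],
    [[0,0,0],[0,0,0],0]
  ]
}}

```text
clock: 46.55
position: [623.0, 88.7, 76.7]
ee_rot: [0.988, -0.153, 0.002, -0.001]
contact_force: [-0.4, 3.9, 3.9]
gripper_width: 29.3
grasp_force: 59.5
```

```bash
cat > c.py <<'E'
from h import *
from scipy.ndimage import map_coordinates as mc
st()
A=np.radians(np.arange(0,360,4));rr=np.arange(112,140,.5)
for n_ in("top","scene"):
    S=cv2.cvtColor(get_image(n_),cv2.COLOR_RGB2HSV)[:,:,1].astype(float)
    D=[];ok=[]
    for a in A:
        d=np.array([np.cos(a),np.sin(a),0]);px=np.array([proj(n_,PL+r*d) for r in rr])
        v=mc(S,[px[:,1],px[:,0]],order=1);t=85
        i=np.nonzero((v[:-1]<t)&(v[1:]>=t))[0]
        D.append(rr[i[0]]+.5*(t-v[i[0]])/(v[i[0]+1]-v[i[0]]) if len(i) else np.nan)
    D=np.array(D);g=np.isfinite(D)
    for _ in range(6):
        M=np.c_[np.cos(A[g]),np.sin(A[g]),np.ones(g.sum())];s=np.linalg.lstsq(M,D[g],rcond=None)[0]
        res=D-np.c_[np.cos(A),np.sin(A),np.ones(len(A))]@s;g=np.isfinite(D)&(abs(res)<max(1.5,2*np.nanstd(res[g])))
    print(n_,"centre",(PL[:2]+s[:2]).round(1),"r",s[2].round(1),g.sum(),np.nanstd(res[g]).round(2))
E
python3 c.py
```

```text
t 46.55 p [623.   88.7  76.7] psi -17.56 z [ 0.004  0.001 -1.   ] F [-0.4  3.9  3.9] w 29.3 g 59.5 q [ 0.4   0.5  -0.15  0.   -0.92  0.87]Traceback (most recent call last):
  File "c.py", line 9, in <module>
    d=np.array([np.cos(a),np.sin(a),0]);px=np.array([proj(n_,PL+r*d) for r in rr])
                                                     ~~~~^^^^^^^^^^^
  File "h.py", line 8, in proj
    c=camera_info(n);p=c["intrinsics"]@(c["R"]@np.array(X,float)+c["t"]);return (p[:2]/p[2]).round(1)
ValueError: time passes only in moves, steps and waits
```

```bash
cat > cc.py <<'E'
E
sed -i 's/^from bench import monitor,get_image,camera_info/from bench import monitor,get_image,camera_info as _ci\nfrom functools import lru_cache\ncamera_info=lru_cache(_ci)/; s/return (p\[:2\]\/p\[2\]).round(1)/return (p[:2]\/p[2]).round(2)/' h.py; rm cc.py; python3 c.py
```

```text
t 46.6 p [623.   88.7  76.7] psi -17.56 z [ 0.004  0.001 -1.   ] F [-0.8  5.1  3.5] w 29.7 g 59.5 q [ 0.4   0.5  -0.15  0.   -0.92  0.87]
top centre [454.  405.8] r 126.3 56 0.36
scene centre [450.7 408.3] r 124.1 59 0.9
```

Call:
{"fn": "send_rows", "kwargs": {
  "series": [
    [[0,0,-4],[0,0,0],0],
    [[0,0,-10],[0,0,0],0],
    [[0,0,-18],[0,0,0],0],
    [[0,0,-22],[0,0,0],0],
    [[0,0,-20],[0,0,0],0],
    [[0,0,-13],[0,0,0],0],
    [[0,0,-6],[0,0,0],0],
    [[0,0,-2],[0,0,0],0]
  ]
}}

```text
clock: 47.5
position: [621.8, 87.7, 171.0]
ee_rot: [0.988, -0.153, 0.001, -0.0]
contact_force: [-1.1, 0.2, -4.5]
gripper_width: 29.3
grasp_force: 59.6
```

```bash
python3 c.py;  python3 - <<'E'
from h import *
go([452,405.7,172],-17.56)
E
```

```text
t 47.5 p [621.8  87.7 171. ] psi -17.61 z [ 0.001  0.001 -1.   ] F [-1.1  0.2 -4.5] w 29.3 g 59.6 q [ 0.4   0.41 -0.03 -0.   -1.13  0.87]
top centre [454.  405.7] r 126.3 55 0.36
scene centre [450.6 408.6] r 124.0 60 0.84
t 47.6 p [621.6  87.8 170.2] psi -17.6 z [ 0.  0. -1.] F [-0.5 -0.3 -5.5] w 29.6 g 59.6 q [ 0.4   0.41 -0.03 -0.   -1.13  0.87]
shift [-257.8 -251.8   -1.7] turn [-0.    -0.    -0.001]
```

Call:
{"fn": "send_rows", "kwargs": {
  "series": [
    [[-7,-7,0],[0,0,0],0],
    [[-14.5,-14,0],[0,0,0],0],
    [[-21.5,-21,0],[0,0,0],0],
    [[-28.5,-28,0],[0,0,0],0],
    [[-33,-32,0],[0,0,0],0],
    [[-33,-32,0],[0,0,0],0],
    [[-33,-32,0],[0,0,0],0],
    [[-33,-32,0],[0,0,0],0]
  ]
}}

```text
clock: 48.4
position: [486.0, 339.8, 170.2]
ee_rot: [0.988, -0.153, 0.001, 0.0]
contact_force: [1.4, -0.1, -4.0]
gripper_width: 29.6
grasp_force: 59.7
```

Call:
{"fn": "send_rows", "kwargs": {
  "series": [
    [[-26,-25,0],[0,0,0],0],
    [[-17,-17,0],[0,0,0],0],
    [[-8.5,-8.5,0],[0,0,0],0],
    [[-3,-3,5],[0,0,0],0],
    [[0,0,5],[0,0,0],0],
    [[0,0,0],[0,0,0],0],
    [[0,0,0],[0,0,0],0]
  ]
}}

```text
clock: 49.1
position: [452.7, 404.4, 160.6]
ee_rot: [0.988, -0.154, 0.001, 0.0]
contact_force: [0.2, -0.2, -3.5]
gripper_width: 29.7
grasp_force: 59.8
```

Run:
```python
from h import *
go([452,405.7,140],-17.56)
im=get_image("scene");a=cv2.resize(im[85:165,335:445,::-1],None,fx=6,fy=6,interpolation=cv2.INTER_CUBIC)
cv2.imwrite("pics/z.png",(255*(a/255.)**.7).astype(np.uint8))
```

```text
t 49.1 p [452.7 404.4 160.6] psi -17.67 z [ 0.002 -0.    -1.   ] F [ 0.2 -0.2 -3.5] w 29.7 g 59.8 q [ 1.    0.38 -0.1   0.   -1.08  0.27]
shift [-1.1 -1.  20.6] turn [-0.    -0.002 -0.002]
```

View pics/z.png

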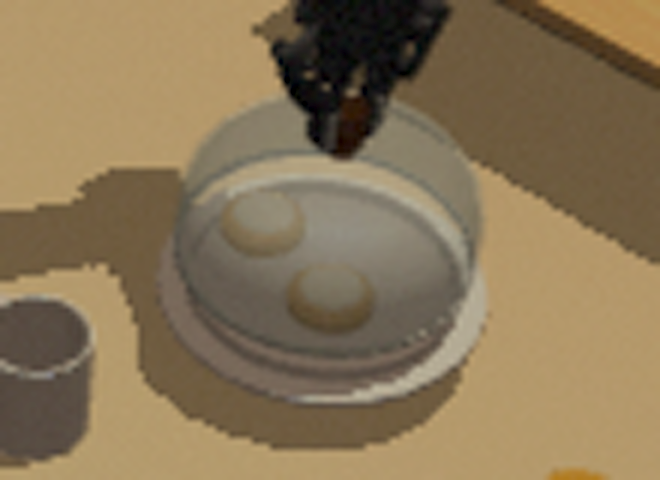

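Run:
```python
from h import *
A=np.radians(np.arange(0,360,2))
def bb(c,r):
    q=np.array([proj("scene",[c[0]+r*np.cos(a),c[1]+r*np.sin(a),c[2]]) for a in A]);q=(q-[335,85]+.5)*6-.5;return q.min(0).round(1),q.max(0).round(1)
print("dome at TCP",bb([452.7,404.4,84],112));print("stand 452,405.7",bb([452,405.7,50],125));print("stand 454,406",bb([454,405.8,50],125))
```

```text
dome at TCP (array([175.1, 156.5]), array([476.9, 362.7]))
stand 452,405.7 (array([154.8, 177.9]), array([486.5, 407.3]))
stand 454,406 (array([156.8, 179.1]), array([488.7, 408.6]))
```

Call:
{"fn": "send_rows", "kwargs": {
  "series": [
    [[-1,-1,3],[0,0,0],0],
    [[0,0,6],[0,0,0],0],
    [[0,0,6],[0,0,0],0],
    [[0,0,3],[0,0,0],0],
    [[0,0,0],[0,0,0],0],
    [[0,0,0],[0,0,0],0]
  ]
}}

```text
clock: 49.75
position: [451.7, 407.0, 142.9]
ee_rot: [0.988, -0.153, 0.001, -0.0]
contact_force: [-0.0, -0.2, -3.7]
gripper_width: 29.4
grasp_force: 59.8
```

Call:
{"fn": "send_rows", "kwargs": {
  "series": [
    [[0,0,1.5],[0,0,0],0],
    [[0,0,1.5],[0,0,0],0],
    [[0,0,1.5],[0,0,0],0],
    [[0,0,1],[0,0,0],0],
    [[0,0,0],[0,0,0],0]
  ]
}}

```text
clock: 50.25
position: [451.5, 406.9, 137.2]
ee_rot: [0.988, -0.153, 0.001, -0.0]
contact_force: [-0.3, -0.3, -4.1]
gripper_width: 29.6
grasp_force: 59.8
```

Run:
```python
from h import *
go([452,405.7,127],-17.56)
```

```text
t 50.25 p [451.5 406.9 137.2] psi -17.58 z [ 0.002  0.    -1.   ] F [-0.3 -0.3 -4.1] w 29.6 g 59.8 q [ 1.    0.41 -0.13  0.   -1.03  0.26]
shift [ 0.8  1.  10.2] turn [-0.001 -0.002 -0.   ]
```

Call:
{"fn": "send_rows", "kwargs": {
  "series": [
    [[0.5,0.6,1],[0,0,0],0],
    [[0,0,1.5],[0,0,0],0],
    [[0,0,1.5],[0,0,0],0],
    [[0,0,1],[0,0,0],0],
    [[0,0,0],[0,0,0],0]
  ]
}}

```text
clock: 50.75
position: [451.8, 406.2, 132.2]
ee_rot: [0.988, -0.153, 0.001, -0.0]
contact_force: [-0.1, -0.5, -3.9]
gripper_width: 29.4
grasp_force: 59.8
```

Call:
{"fn": "send_rows", "kwargs": {
  "series": [
    [[0,0,1.5],[0,0,0],0],
    [[0,0,1.5],[0,0,0],0],
    [[0,0,1],[0,0,0],0],
    [[0,0,0],[0,0,0],0],
    [[0,0,0],[0,0,0],0]
  ]
}}

```text
clock: 51.25
position: [452.0, 406.3, 128.5]
ee_rot: [0.988, -0.153, 0.001, -0.0]
contact_force: [0.2, -0.4, -4.5]
gripper_width: 29.2
grasp_force: 59.8
```

Run:
```python
from h import *
go([452,405.7,126.7],-17.56)
```

```text
t 51.25 p [452.  406.3 128.5] psi -17.57 z [ 0.002  0.001 -1.   ] F [ 0.2 -0.4 -4.5] w 29.2 g 59.8 q [ 1.    0.41 -0.14  0.   -1.01  0.26]
shift [0.2 0.6 1.8] turn [-0.001 -0.002 -0.   ]
```

Rim is inside the mouth with no side force; touch the ledge.

Call:
{"fn": "send_rows", "kwargs": {
  "series": [
    [[0,0,0.8],[0,0,0],0],
    [[0,0,0.7],[0,0,0],0],
    [[0,0,0.4],[0,0,0],0],
    [[0,0,0],[0,0,0],0]
  ]
}}

```text
clock: 51.65
position: [452.0, 406.3, 126.8]
ee_rot: [0.988, -0.153, 0.001, -0.001]
contact_force: [-0.8, 0.0, -3.8]
gripper_width: 29.6
grasp_force: 60.0
```

Call:
{"fn": "send_rows", "kwargs": {
  "series": [
    [[0,0,0.6],[0,0,0],0],
    [[0,0,0],[0,0,0],0],
    [[0,0,0],[0,0,0],0]
  ]
}}

```text
clock: 51.95
position: [452.0, 406.3, 126.7]
ee_rot: [0.988, -0.153, 0.001, -0.001]
contact_force: [-2.8, -1.2, 2.8]
gripper_width: 29.5
grasp_force: 60.4
```

Call:
{"fn": "send_rows", "kwargs": {
  "series": [
    [[0,0,0],[0,0,0],33],
    [[0,0,0],[0,0,0],40],
    [[0,0,0],[0,0,0],60],
    [[0,0,0],[0,0,0],85],
    [[0,0,0],[0,0,0],85],
    [[0,0,0],[0,0,0],85],
    [[0,0,-5],[0,0,0],85],
    [[0,0,-15],[0,0,0],85]
  ]
}}

```text
clock: 52.75
position: [451.2, 405.4, 144.9]
ee_rot: [0.988, -0.153, 0.0, 0.001]
contact_force: [0.3, 0.2, -0.6]
gripper_width: 85.2
grasp_force: 0.0
```

Call:
{"fn": "send_rows", "kwargs": {
  "series": [
    [[0,0,-30],[0,0,0],85],
    [[0,0,-40],[0,0,0],85],
    [[0,0,-45],[0,0,0],85],
    [[30,20,-30],[0,0,0],85],
    [[30,35,0],[0,0,0],85],
    [[30,35,0],[0,0,0],85],
    [[20,20,0],[0,0,0],85],
    [[0,0,0],[0,0,0],85]
  ]
}}

```text
clock: 53.55
position: [524.4, 265.1, 291.9]
ee_rot: [0.988, -0.155, 0.001, -0.001]
contact_force: [0.0, 0.1, 0.7]
gripper_width: 85.2
grasp_force: 0.0
```

Run:
```python
from h import *
st()
im=get_image("scene");tp=get_image("top")
h=cv2.cvtColor(im,cv2.COLOR_RGB2HSV)[85:125,365:410];m=((h[:,:,0]<14)&(h[:,:,1]>150)&(h[:,:,2]<110)).astype(np.uint8)
k,l,s,c=cv2.connectedComponentsWithStats(m);print([(a.tolist(),(b+[365,85]).round(1)) for a,b in zip(s,c) if 10<a[4]<800]);print("knob exp",proj("scene",[452,406.3,171]),proj("top",[452,406.3,186]))
h=cv2.cvtColor(tp,cv2.COLOR_RGB2HSV)[170:230,140:210];m=((h[:,:,0]<12)&(h[:,:,1]>150)&(h[:,:,2]<110)).astype(np.uint8)
k,l,s,c=cv2.connectedComponentsWithStats(m);print([(a.tolist(),(b+[140,170]).round(1)) for a,b in zip(s,c) if 10<a[4]<800])
a=cv2.resize(im[75:240,250:450,::-1],None,fx=2.4,fy=2.4);b=cv2.resize(tp[150:255,130:395,::-1],None,fx=480/265,fy=480/265)
cv2.imwrite("pics/end.png",np.vstack([a[:,:480],b]))
```

```text
t 53.55 p [524.4 265.1 291.9] psi -17.83 z [ 0.003  0.001 -1.   ] F [0.  0.1 0.7] w 85.2 g 0.0 q [ 0.74  0.27  0.07  0.   -1.36  0.51]
[([23, 22, 7, 10, 52], array([390.9, 111.2]))]
knob exp [391.57 111.85] [162.86 211.09]
[([20, 38, 10, 8, 44], array([164.9, 211.2]))]
```

View pics/end.png

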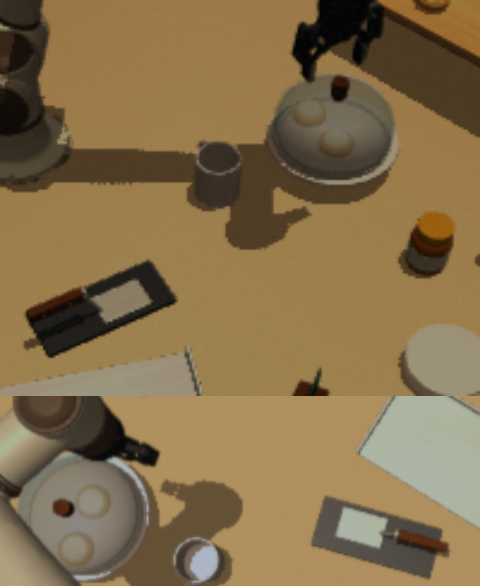

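The picture shows the dome level on the stand with both buns flat and apart under it, and the turner flat on the slate. The knob is where expected, near scene pixel (391,111).

```bash
python3 -c "
from bench import job_done
print(job_done())"
```

```text
the job is handed in; nothing more can be done
None
```

The job is handed in at about 54 s: both buns on the sheet are flat and apart on the plate, the turner is flat on its slate rest, and the dome sits down over the rim. I don't know the verdict, and the closest margin is one bun that was knocked to about 65 mm from the plate's centre (limit 70 mm).

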